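Press-cap a small batch of bottles

TASK

Press the caps home on the few black bottles standing loose beside the capping fixture (not the stock on the board at the edge): stand them in its nests, tighten the T-handle until its resistance shows that every bottle is firmly held (without crushing them), then swing the red toggle clamp fully over so that its bar pushes the caps down. Swing the clamp fully back open, slacken the vise by about half a turn, stand the capped bottles upright in the grey tray and leave the other things on the bench where they are.

Things in the scene. Friction and masses are not known exactly. Their poses are not given: they have to be found in the camera images.
- fixture: press-capping fixture, bolted down: aluminium plate 240 x 300 mm, 12 mm thick. Origin on the bench under the middle nest. Its x runs along the row of 3 nests, y from the vise screw (y = -95 mm) across the row (y = 0) to the toggle clamp's column (y = 63 to 161 mm), z up. On the row's +y side a fixed cream jaw with three V pockets, on its -y side the moving jaw; both rise 22 mm above the nest floor
- nest0 (a point): floor centre of a nest (12 mm above the bench): the axis of a 40 mm bottle that is pressed home in the V pocket. Nests are 72 mm apart along the fixture's x. Load 2 to 4 mm on the moving-jaw side (fixture -y) of it so as to clear the V
- nest1 (a point): middle nest, as nest0
- nest2 (a point): third nest, as nest0
- screw (a joint): turn of the vise's T-handle, rad: positive = clockwise from above = tightening; 0 open, end stop 4.0; moves the jaw 4 mm per rad. Jaw meets the bottles near 2.0 rad. Runs free against 0.3 N m of friction, stays where left; from contact on the torque climbs by 0.08 N m per rad and bottle (20 N on each bottle per rad), steeply once the pads bottom near 3.5 rad; 0.5 to 1 rad past contact is firm
- t_bar (a point): middle of the T-handle's bar, on the screw's vertical axis, 97 mm above the bench. The bar is a level round steel rod 12 mm thick and 90 mm long with an 18 mm ball at either end (red, black); at screw = 0 it lies along the fixture's x (red end +x) and turns with the screw. An 11 mm spindle below carries it; pinch the bar from above across its middle
- toggle (a joint): swing of the toggle clamp's red handle, rad: 0 = open stop, handle leaning 0.9 rad from vertical away from the row (fixture +y), press bar swung up clear; 0.9 = handle upright; 1.35 = dead centre, handle tipped 0.45 rad towards the row, bar down; 1.38 = locked stop past centre. It stays where left (0.2 N m friction). Can be pushed from either side; pressing three caps takes about 12 N near its end
- toggle_grip (a point): grip point of the red handle, 100 mm from its hinge, 15 mm short of the end; the grip is a round bar 18 mm thick. It swings in the fixture's y-z plane about toggle_hinge. With the clamp open the 176 mm long press bar stands up along the row's +y side, from fixture y = 57 mm outwards and up to 205 mm above the bench: keep clear of it
- toggle_hinge (a point): hinge axis of the red handle (along fixture x), 130 mm above the bench, fixture y = 143 mm
- tray: grey open tray for finished bottles, 250 (its x) x 160 (its y) x 50 mm high, walls and floor 4 to 5 mm; origin under its centre, loose, 0.9 kg
- jaw: moving jaw of the vise, 206 mm long, 22 mm high, sliding along fixture y; it carries three flat cream pads on springs, one per nest (5 N per mm, 6 mm of travel). Origin in the middle of the pads' face at nest-floor height; open, the face is at fixture y = -28 mm, so that a 40 mm bottle has 8 mm of play; it meets bottles pressed into the V pockets at y = -20 mm
- cleaner: clear bottle with yellow cap, 60 mm wide, 180 mm high; bystander
- tape: roll of cream tape lying flat, 90 mm wide, 45 mm high; bystander
- pencup: steel cup with pens, 72 mm wide, 85 mm high; bystander
- bottle0: filled squat black bottle, thick glass base: 40 mm diameter, straight body 51 mm high, shoulder to 57 mm; white neck; black push-on cap 25 mm wide, its top 83 mm up when proud, 78 mm when home; origin under its centre; about 140 g. Grip the body, not the cap. None if absent
- cap0 (a joint): how far the cap of bottle0 has been pushed on, m: 0 to 0.001 at the start (white neck showing), 0.005 fully home; about 4 N pushes it
- bottle1: filled squat black bottle, thick glass base: 40 mm diameter, straight body 51 mm high, shoulder to 57 mm; white neck; black push-on cap 25 mm wide, its top 83 mm up when proud, 78 mm when home; origin under its centre; about 140 g. Grip the body, not the cap. None if absent
- cap1 (a joint): how far the cap of bottle1 has been pushed on, m: 0 to 0.001 at the start (white neck showing), 0.005 fully home; about 4 N pushes it
- bottle2: filled squat black bottle, thick glass base: 40 mm diameter, straight body 51 mm high, shoulder to 57 mm; white neck; black push-on cap 25 mm wide, its top 83 mm up when proud, 78 mm when home; origin under its centre; about 140 g. Grip the body, not the cap. None if absent
- cap2 (a joint): how far the cap of bottle2 has been pushed on, m: 0 to 0.001 at the start (white neck showing), 0.005 fully home; about 4 N pushes it
- bottle3: filled squat black bottle, thick glass base: 40 mm diameter, straight body 51 mm high, shoulder to 57 mm; white neck; black push-on cap 25 mm wide, its top 83 mm up when proud, 78 mm when home; origin under its centre; about 140 g. Grip the body, not the cap. None if absent
- cap3 (a joint): how far the cap of bottle3 has been pushed on, m: 0 to 0.001 at the start (white neck showing), 0.005 fully home; about 4 N pushes it
Mind the look-alikes: they are no part of the job. What is shaped like the bottle3 but turquoise is not meant.

How it is judged:
On the way, in this order (a step that is already met when the one before it is completed fails the run):
1. every bottle stands in a nest, held by the tightened vise, cap still proud, toggle clamp still open ((horizontal distance between bottle0 and nest0 below 0.006 m or horizontal distance between bottle0 and nest1 below 0.006 m or horizontal distance between bottle0 and nest2 below 0.006 m) and angle between each of bottle0, bottle1, bottle2, bottle3's own z axis and vertical below 0.12 rad and contact force between jaw and bottle0 above 6 N and value of joint each of cap0, cap1, cap2, cap3 below 0.0025 m and (horizontal distance between bottle1 and nest0 below 0.006 m or horizontal distance between bottle1 and nest1 below 0.006 m or horizontal distance between bottle1 and nest2 below 0.006 m) and contact force between jaw and bottle1 above 6 N and (horizontal distance between bottle2 and nest0 below 0.006 m or horizontal distance between bottle2 and nest1 below 0.006 m or horizontal distance between bottle2 and nest2 below 0.006 m) and contact force between jaw and bottle2 above 6 N and (horizontal distance between bottle3 and nest0 below 0.006 m or horizontal distance between bottle3 and nest1 below 0.006 m or horizontal distance between bottle3 and nest2 below 0.006 m) and contact force between jaw and bottle3 above 6 N and value of joint toggle below 0.5 rad), for 0.2 s.
2. the toggle clamp is locked over with the bottles still clamped, and every cap is home (value of joint toggle above 1.33 rad and value of joint each of cap0, cap1, cap2, cap3 above 0.004 m and contact force between jaw and bottle0 above 4 N and contact force between jaw and bottle1 above 4 N and contact force between jaw and bottle2 above 4 N and contact force between jaw and bottle3 above 4 N), for 0.2 s.
At the end, for the whole second after the job is handed in: every bottle stands upright (within 7 degrees) and at rest on the tray's floor with its cap home (pushed at least 4 of 5 mm); the toggle clamp is open (within 0.3 rad of its open stop) and the vise slackened (screw below 1.7 rad, the jaw about 1 mm clear of a bottle) (value of joint toggle below 0.3 rad and value of joint screw below 1.7 rad and x of bottle0 in the frame of tray between -0.125 and 0.125 m and y of bottle0 in the frame of tray between -0.08 and 0.08 m and z of bottle0 in the frame of tray between -0.003 and 0.015 m and angle between each of bottle0, bottle1, bottle2, bottle3's own z axis and vertical below 0.12 rad and linear speed of each of bottle0, bottle1, bottle2, bottle3 below 0.02 m/s and value of joint each of cap0, cap1, cap2, cap3 above 0.004 m and x of bottle1 in the frame of tray between -0.125 and 0.125 m and y of bottle1 in the frame of tray between -0.08 and 0.08 m and z of bottle1 in the frame of tray between -0.003 and 0.015 m and x of bottle2 in the frame of tray between -0.125 and 0.125 m and y of bottle2 in the frame of tray between -0.08 and 0.08 m and z of bottle2 in the frame of tray between -0.003 and 0.015 m and x of bottle3 in the frame of tray between -0.125 and 0.125 m and y of bottle3 in the frame of tray between -0.08 and 0.08 m and z of bottle3 in the frame of tray between -0.003 and 0.015 m); the robot touches nothing.
It fails at once if the clear bottle with the yellow cap is shoved or knocked over (distance of cleaner from where it was at the start of the episode above 0.03 m or angle between cleaner's own z axis and vertical above 0.4 rad).
It fails at once if the tape roll is shoved or knocked over (distance of tape from where it was at the start of the episode above 0.03 m or angle between tape's own z axis and vertical above 0.4 rad).
It fails at once if the pen cup is shoved or knocked over (distance of pencup from where it was at the start of the episode above 0.03 m or angle between pencup's own z axis and vertical above 0.4 rad).
It fails at once if a bottle is crushed in the vise (more than 90 N from the moving jaw) (contact force between jaw and bottle0 above 90 N or contact force between jaw and bottle1 above 90 N or contact force between jaw and bottle2 above 90 N or contact force between jaw and bottle3 above 90 N).
Of bottle0, bottle1, bottle2, bottle3 only 2 to 3 are there at a start; the rules pass over those that are not, and their reading is None.
At some moment in a run one of bottle0, bottle1, bottle2, bottle3, tray may be knocked a few centimetres aside while the robot is not near it.
Once in a run the grip may slacken for a moment while it holds something.
It also fails if it takes over 210 s, if anything falls off the work surface, if the arm or the gripper's body presses on something with over 40 N, if the wrist force passes 120 N, or if a joint passes its speed limit or range.

ROBOT

A 6-joint arm with a two-finger parallel gripper is mounted at the origin on the work surface. World frame = base frame: x ahead of the robot, y to its left, z up, the work surface at z = 0. Lengths are in m, angles in rad, forces in N, time in s.
With the tool pointing down it reaches from about 0.3 to 0.775 m from the base axis. Payload 14.6 kg.
Tool frame: the origin (TCP) lies on the centre line of the jaws, within the pads' length; the fingertips stand ctrl.tcp_to_tips ahead of it and the grasp point (between the pads) lies 2 mm behind it (ctrl.tcp_to_tips is the distance from the TCP to the fingertips, in m); z points along the fingers, y is the line along which they close (so a half turn about z gives the same grasp; the last joint's range is limited). The gripper opens to 94 mm and grips with 3 to 60 N. Pads are 16 mm wide; open, the fingers measure 119 mm over their backs; the gripper's body (75 mm by 177 mm) begins 78 mm behind the grasp point.
Start: joints at [1.282, 0.3, 1.521, -0, 1.321, -0.067], TCP at [0.121, 0.537, 0.222] pointing down, gripper open.
Joint ranges: [-3.03, 3.03], [-0.79, 2.21], [0.23, 2.52], [-1.04, 4.18], [0, 3.07], [-2.55, 2.55]. Speed limits (rad/s): [2.22, 2.22, 2.57, 3.14, 3.14, 3.14].

INTERFACE

Orientations are given as [roll, pitch, yaw] about the fixed x, y, z axes, in that order (R = Rz(yaw) Ry(pitch) Rx(roll)).
In Python, from station import telemetry, viewer, hand_in, ctrl gives the robot as it stands.
- The arm moves only by the tool step_arm, never from a script. Its argument "plan" is a list of rows, each an object of numbers: "dx", "dy", "dz": the shift along the tool's x, y, z scaled (see below); "rx", "ry", "rz": the turn, a rotation vector about the tool's x, y, z scaled (see below); "claw": the closure, from 0 (fully open) to 1 (shut). In form: [{"dx": .., "dy": .., "dz": .., "rx": .., "ry": .., "rz": .., "claw": ..}, ...]. A call has 1 to 10 rows; each row shifts and turns the commanded pose from where the row before left it, along the tool's axes as they then stand; what a row does not reach is not made up. The controller multiplies each number of a shift by 0.1 m and each number of a turn by 90 degrees. A row lasts 1/10 s, in which the tool goes at most 50 mm and 8.59 degrees, less where a joint would pass 70% of its speed; a pose out of reach is approached as far as the arm can. A call with a number of a shift or a turn outside -1 to 1 is refused whole. A call with a gripper value outside its range is refused whole. The fingers move at their own pace and stop on an object; "grip_force" is the grip in N (left out, the last holds). Time passes only in rows, so rows that do not move let the fingers close. It gives the time, the measured TCP pose, the force, the opening and the grip force at its end, in the units of the state.
- telemetry.get_obs(): the state, without advancing time (a new reading comes with each control period).
- viewer.camera(name): name is "scene" or "top" or "wrist"; returns a dict with "img" (384x512x3 uint8, red, green, blue), "z_map" (384x512 float32, m along the optical axis (not along the pixel's ray), 0 where there is no reading), "fx", "fy", "cx", "cy" (pixels), "dist" ([k1, k2, p1, p2, k3] as OpenCV has them; the pictures are not rectified), "R" (3x3) and "t" (3): a world point X has camera coordinates R X + t; the wrist camera has in their place "tool_from_camera" (4x4, takes a point from camera to tool coordinates, whose origin is the TCP and whose axes are the flange's). Camera axes: x right, y down, z forward; pixel columns grow to the right and rows downward; lengths in m; the calibration is good to about 2 mm. A picture is of the moment at which its call begins: read the wrist's pose just before it.
- hand_in(): hands the job in; it is judged then, once.
Trained networks look in a picture, given as the dict that the camera call returned (one of the last four; its "shot" number tells which), for a name from the list of things; names that differ only in an ending like _2 or _b are one class to them, and where a whole thing is asked for, a point or a joint stands for the part that bears it (a point fixed in the world has none). Each returns a list of dicts, best first, with "score" (0 to 1); they miss things now and then, are a little off and sometimes report something else, mostly with a low value. They report only what shows in the picture. A call takes as long as a camera call. They do not tell look-alikes from the thing itself.
- viewer.recognise(target, picture): "rect" ([left, top, right, bottom] in pixels, round what is visible of it).
The state is a dict: "time_s": time; "qpos": joint angles; "joint_vel": joint speeds; "tau": joint torques, N m; "ee_pos": TCP position; "eef_rot": TCP orientation; "force": force on the tool from outside, world axes, zero at the start; "moment": the same for the moment, N m; "grip_width": finger opening in m; "grip_force": force on a finger pad.
Only numpy, scipy, OpenCV 4.12 (cv2) and the standard library are available. Lean on these libraries where they do the work, as an engineer would, in place of code of your own. Each camera call takes 0.05 s, during which the arm holds its last target. There are 200 camera calls.

## Working session

There is one attempt and no reset: what is moved stays moved. The work goes in short steps, Python scripts to look and compute and a tool call to move; the robot and the scene stay as the last step left them, time stands still between calls to the robot, and variables do not carry over. Pictures are saved under pics/ and viewed, at most 14 in all, crops included, and the job is handed in when it is done.

Besides the shell and the picture viewer there is one more tool, called after ">>>" as name(argument=value, ...) on one line, values as JSON. step_arm: Moves the arm, as the interface text tells. Shifts and turns lie within -1 to 1; 1 stands for 0.1 m of shift or 90 degrees of turn. Its arguments: {"type":"object","properties":{"plan":{"type":"array"},"grip_force":{"type":"number"}},"required":["plan"]}

```bash
mkdir -p pics; ls
cat > h.py <<'E'
import numpy as np, cv2
from station import telemetry, viewer, hand_in, ctrl
from scipy.spatial.transform import Rotation as Ro
def K(c): return np.array([[c['fx'],0,c['cx']],[0,c['fy'],c['cy']],[0,0,1.]])
def extr(c):
    "world_from_camera 4x4"
    T=np.eye(4)
    if 'R' in c and c.get('R') is not None:
        R=np.array(c['R']);T[:3,:3]=R.T;T[:3,3]=-R.T@np.array(c['t']);return T
    o=c['obs'];T[:3,:3]=Ro.from_euler('xyz',o['eef_rot']).as_matrix();T[:3,3]=o['ee_pos']
    return T@np.array(c['tool_from_camera'])
def cam(n):
    o=telemetry.get_obs();c=viewer.camera(n);c=dict(c);c['obs']=o;return c
def world(c,uv,z=None):
    "pixels Nx2 -> world, by depth (z None) or on plane z"
    uv=np.atleast_2d(np.array(uv,float));r=cv2.undistortPoints(uv[:,None],K(c),np.array(c['dist'],float))[:,0]
    r=np.c_[r,np.ones(len(r))];T=extr(c)
    if z is None:
        d=c['z_map'][uv[:,1].round().astype(int),uv[:,0].round().astype(int)];return (r*d[:,None])@T[:3,:3].T+T[:3,3]
    w=r@T[:3,:3].T;return T[:3,3]+w*((z-T[2,3])/w[:,2])[:,None]
def cloud(c):
    v,u=np.mgrid[0:384,0:512];uv=np.c_[u.ravel(),v.ravel()]
    P=world(c,uv).reshape(384,512,3);P[c['z_map']==0]=np.nan;return P
def proj(c,X):
    T=np.linalg.inv(extr(c));return cv2.projectPoints(np.array(X,float).reshape(-1,1,3),cv2.Rodrigues(T[:3,:3])[0],T[:3,3],K(c),np.array(c['dist'],float))[0][:,0]
def save(c,f): cv2.imwrite('pics/'+f,c['img'][:,:,::-1])
E
python3 - <<'E'
from h import *
o=telemetry.get_obs();print({k:np.round(v,3) for k,v in o.items()},ctrl.tcp_to_tips)
for n in ['top','scene']:
    c=cam(n);save(c,n+'0.png');P=cloud(c)
    for t in ['fixture','bottle0','tray','cleaner','tape','pencup','t_bar','toggle_grip','jaw']:
        for d in viewer.recognise(t,c):
            r=np.array(d['rect']);m=[(r[0]+r[2])/2,(r[1]+r[3])/2];print(n,t,round(d['score'],2),r.round(),world(c,m).round(3))
E
```

```text
pics
{'time_s': np.float64(0.0), 'qpos': array([ 1.282,  0.3  ,  1.522,  0.   ,  1.321, -0.067]), 'joint_vel': array([ 0.001, -0.001, -0.   ,  0.001, -0.002, -0.002]), 'tau': array([ 0.0000e+00, -5.3180e+01, -3.5275e+01,  7.1000e-02,  2.4000e-02,
       -0.0000e+00]), 'ee_pos': array([0.121, 0.536, 0.222]), 'eef_rot': array([-3.14, -0.  ,  2.92]), 'force': array([ 0.628, -0.356,  0.195]), 'moment': array([ 0.012, -0.021, -0.014]), 'grip_force': np.float64(0.0), 'grip_width': np.float64(0.094)} 0.017
top fixture 0.72 [177. 156. 291. 230.] [[0.56  0.045 0.011]]
top bottle0 0.64 [324. 185. 335. 198.] [[ 0.568 -0.296  0.083]]
top bottle0 0.43 [368. 193. 380. 204.] [[ 0.544 -0.456  0.084]]
top bottle0 0.41 [360. 176. 373. 188.] [[ 0.604 -0.43   0.084]]
top tray 0.79 [119. 184. 174. 263.] [[0.441 0.375 0.008]]
top cleaner 0.71 [307. 148. 330. 171.] [[ 0.675 -0.246  0.14 ]]
top cleaner 0.59 [272. 170. 280. 200.] [[ 0.588 -0.105  0.105]]
top tape 0.47 [182. 137. 206. 163.] [[ 0.722  0.203 -0.003]]
top pencup 0.78 [219. 129. 239. 154.] [[0.745 0.065 0.064]]
top t_bar 0.73 [179. 155. 290. 231.
[... 466 characters left out ...]
ottle0 0.64 [166. 201. 180. 223.] [[ 0.58  -0.296  0.053]]
scene bottle0 0.61 [110. 199. 129. 222.] [[ 0.547 -0.446  0.053]]
scene bottle0 0.58 [136. 176. 152. 201.] [[ 0.478 -0.373  0.051]]
scene bottle0 0.55 [113. 218. 133. 244.] [[ 0.618 -0.438  0.052]]
scene tray 0.58 [347. 118. 414. 187.] [[0.43  0.391 0.002]]
scene cleaner 0.71 [181. 210. 205. 260.] [[ 0.713 -0.247  0.125]]
scene tape 0.93 [343. 219. 374. 249.] [[ 0.719  0.215 -0.001]]
scene pencup 0.91 [300. 217. 329. 259.] [[0.769 0.057 0.105]]
scene t_bar 0.54 [237. 181. 244. 215.] [[ 0.602 -0.106  0.098]]
scene toggle_grip 0.82 [305. 135. 354. 169.] [[0.538 0.158 0.163]]
scene jaw 0.55 [243. 183. 276. 233.] [[ 0.6   -0.051  0.036]]
```

Run:
```python
import cv2,numpy as np
a=cv2.imread('pics/top0.png');b=cv2.imread('pics/scene0.png')
cv2.imwrite('pics/top0b.png',cv2.resize(a[110:290,100:400],None,fx=2.66,fy=2.66,interpolation=cv2.INTER_CUBIC))
cv2.imwrite('pics/scene0b.png',cv2.resize(b[100:290,80:430],None,fx=2.28,fy=2.28,interpolation=cv2.INTER_CUBIC))
```

```text
(no output)
```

View pics/top0b.png

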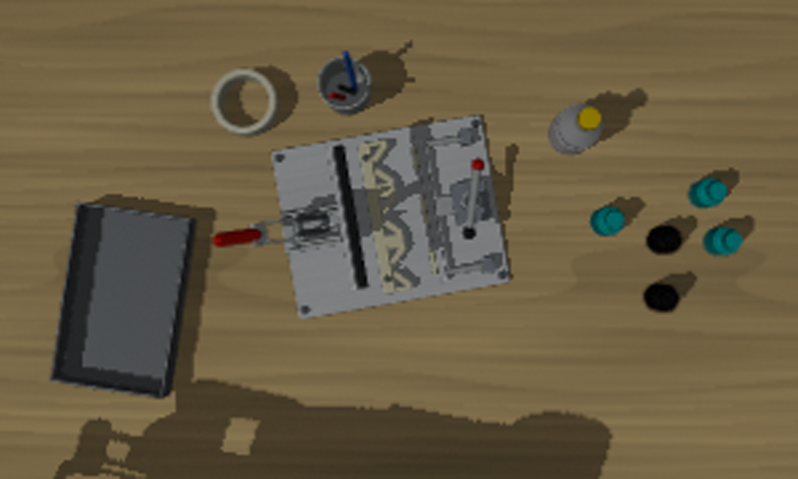

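View pics/scene0b.png

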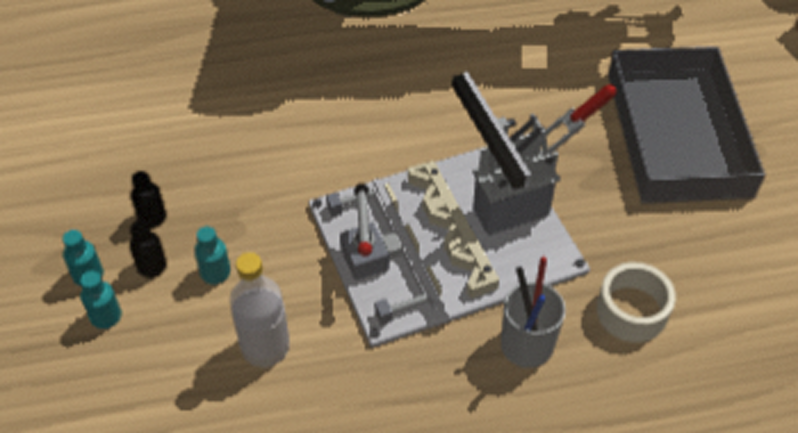

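```bash
cat >> h.py <<'E'
def measure(c,verbose=True):
    P=cloud(c);im=c['img'].astype(int);Z=P[...,2];mx=im.max(2);mn=im.min(2);sat=mx-mn
    out={}
    dark=(mx<60)&(Z>0.035)&(Z<0.1)&(P[...,1]<-0.17)&(P[...,0]>0.2)
    n,l,s,ce=cv2.connectedComponentsWithStats(dark.astype(np.uint8))
    out['dark']=[(np.nanmedian(P[l==i],0).round(4),s[i,4]) for i in range(1,n) if s[i,4]>15]
    return P,im,out
E
python3 - <<'E'
from h import *
c=cam('top');P,im,o=measure(c);Z=P[...,2]
print(o)
m=(np.abs(Z-0.012)<0.004)&(P[...,1]>-0.25)&(P[...,1]<0.25)&(P[...,0]>.35)&(P[...,0]<.8)
sat=im.max(2)-im.min(2);m&=(sat<25)&(im.max(2)>90)
n,l,s,ce=cv2.connectedComponentsWithStats(cv2.morphologyEx(m.astype(np.uint8),cv2.MORPH_CLOSE,np.ones((5,5))))
i=1+np.argmax(s[1:,4]);uv=np.argwhere((l==i)&m)[:,::-1]
X=world(c,uv,0.012)[:,:2].astype(np.float32);r=cv2.minAreaRect(X);print('plate',r,cv2.boxPoints(r).round(4))
def md(mask,name):
    q=P[mask];print(name,mask.sum(),np.nanmedian(q,0).round(4),np.nanmin(q,0).round(3),np.nanmax(q,0).round(3))
red=(im[...,0]>120)&(im[...,1]<60)&(im[...,2]<60)
md(red&(P[...,1]>0.1),'handle');md(red&(P[...,1]<0)&(Z>0.08),'redball')
tr=(np.abs(P[...,1]-0.38)<.15)&(Z>0.03)&(Z<0.07)&(P[...,0]>.25)&(P[...,0]<.6)&(P[...,1]>.24)
r=cv2.minAreaRect(P[tr][:,:2].astype(np.float32));print('tray',tr.sum(),r,cv2.boxPoints(r).round(3))
E
```

```text
{'dark': [(array([ 0.539 , -0.3748,  0.0564]), np.int32(91)), (array([ 0.3505, -0.7111,  0.0674]), np.int32(3175)), (array([ 0.4603, -0.3702,  0.0612]), np.int32(87))]}
plate ((0.5214956402778625, -0.007327526807785034), (0.14329048991203308, 0.29798999428749084), 10.758502006530762) [[ 0.4233  0.1257]
 [ 0.4789 -0.1671]
 [ 0.6197 -0.1403]
 [ 0.5641  0.1524]]
handle 68 [0.1399 0.7591 0.2201] [0.124 0.207 0.208] [0.529 0.776 0.225]
redball 2 [ 0.6327 -0.1124  0.1069] [ 0.632 -0.114  0.104] [ 0.633 -0.111  0.11 ]
tray 463 ((0.4477933645248413, 0.37000054121017456), (0.16430339217185974, 0.2502862811088562), 82.45516204833984) [[0.313 0.305]
 [0.561 0.272]
 [0.583 0.435]
 [0.335 0.468]]
```

View pics/top0.png

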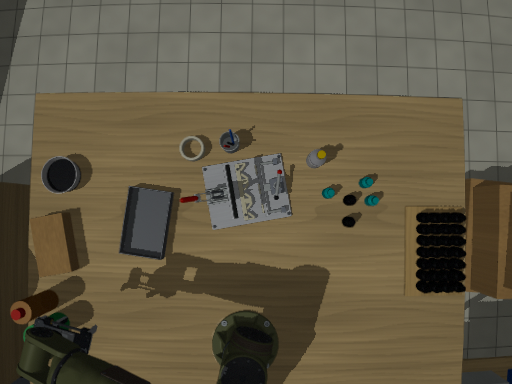

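```bash
cat >> h.py <<'E'
def plan(X,yaw=None,step=0.04,n=None,claw=0,s=None):
    "print rows towards world X / yaw, tool pointing down; s=(pos,yaw) start"
    o=telemetry.get_obs()
    p,y=(np.array(o['ee_pos']),o['eef_rot'][2]) if s is None else s
    yaw=y if yaw is None else yaw
    dyaw=(yaw-y+np.pi)%(2*np.pi)-np.pi;d=np.array(X)-p
    n=n or int(max(1,np.ceil(np.linalg.norm(d)/step),np.ceil(abs(np.degrees(dyaw))/8)))
    d=d/n;rz=-dyaw/n
    for i in range(n):
        R=Ro.from_euler('xyz',[np.pi,0,y+i*dyaw/n]).as_matrix();t=R.T@d*10
        print(f'{{"dx":{t[0]:.3f},"dy":{t[1]:.3f},"dz":{t[2]:.3f},"rz":{rz/(np.pi/2):.4f},"claw":{claw}}},')
    print('--');return np.array(X),yaw
E
python3 - <<'E'
from h import *
c=cam('wrist');print(np.round(c['tool_from_camera'],3),c['fx'])
s=plan([.121,.40,.40],1.74)
s=plan([.50,0.0,.40],1.74,s=s)
E
```

```text
[[ 0.001 -0.967 -0.255  0.073]
 [ 1.     0.001  0.001  0.   ]
 [-0.001 -0.255  0.967 -0.163]
 [ 0.     0.     0.     1.   ]] 344.6804157389048
{"dx":-0.033,"dy":-0.148,"dz":-0.197,"rz":0.0835,"claw":0},
{"dx":-0.052,"dy":-0.142,"dz":-0.197,"rz":0.0835,"claw":0},
{"dx":-0.071,"dy":-0.134,"dz":-0.197,"rz":0.0835,"claw":0},
{"dx":-0.088,"dy":-0.124,"dz":-0.197,"rz":0.0835,"claw":0},
{"dx":-0.103,"dy":-0.111,"dz":-0.197,"rz":0.0835,"claw":0},
{"dx":-0.117,"dy":-0.097,"dz":-0.197,"rz":0.0835,"claw":0},
{"dx":-0.128,"dy":-0.081,"dz":-0.197,"rz":0.0835,"claw":0},
{"dx":-0.138,"dy":-0.063,"dz":-0.197,"rz":0.0835,"claw":0},
{"dx":-0.145,"dy":-0.045,"dz":-0.197,"rz":0.0835,"claw":0},
--
{"dx":-0.327,"dy":0.219,"dz":0.000,"rz":-0.0000,"claw":0},
{"dx":-0.327,"dy":0.219,"dz":0.000,"rz":-0.0000,"claw":0},
{"dx":-0.327,"dy":0.219,"dz":0.000,"rz":-0.0000,"claw":0},
{"dx":-0.327,"dy":0.219,"dz":0.000,"rz":-0.0000,"claw":0},
{"dx":-0.327,"dy":0.219,"dz":0.000,"rz":-0.0000,"claw":0},
{"dx":-0.327,"dy":0.219,"dz":0.000,"rz":-0.0000,"claw":0},
{"dx":-0.327,"dy":0.219,"dz":0.000,"rz":-0.0000,"claw":0},
{"dx":-0.327,"dy":0.219,"dz":0.000,"rz":-0.0000,"claw":0},
{"dx":-0.327,"dy":0.219,"dz":0.000,"rz":-0.0000,"claw":0},
{"dx":-0.327,"dy":0.219,"dz":0.000,"rz":-0.0000,"claw":0},
{"dx":-0.327,"dy":0.219,"dz":0.000,"rz":-0.0000,"claw":0},
{"dx":-0.327,"dy":0.219,"dz":0.000,"rz":-0.0000,"claw":0},
{"dx":-0.327,"dy":0.219,"dz":0.000,"rz":-0.0000,"claw":0},
{"dx":-0.327,"dy":0.219,"dz":0.000,"rz":-0.0000,"claw":0},
--
```

>>> step_arm(plan=[{"dx":-0.03,"dy":-0.15,"dz":-0.2,"rz":0.0835},{"dx":-0.05,"dy":-0.14,"dz":-0.2,"rz":0.0835},{"dx":-0.07,"dy":-0.13,"dz":-0.2,"rz":0.0835},{"dx":-0.09,"dy":-0.12,"dz":-0.2,"rz":0.0835},{"dx":-0.1,"dy":-0.11,"dz":-0.2,"rz":0.0835},{"dx":-0.12,"dy":-0.1,"dz":-0.2,"rz":0.0835},{"dx":-0.13,"dy":-0.08,"dz":-0.2,"rz":0.0835},{"dx":-0.14,"dy":-0.06,"dz":-0.2,"rz":0.0835},{"dx":-0.145,"dy":-0.045,"dz":-0.2,"rz":0.0835},{"dx":-0.3,"dy":0.22,"claw":0}])

```text
$.plan[0]: bad value
```

>>> step_arm(plan=[{"dx":-0.33,"dy":0.22},{"dx":-0.33,"dy":0.22},{"dx":-0.33,"dy":0.22},{"dx":-0.33,"dy":0.22},{"dx":-0.33,"dy":0.22},{"dx":-0.33,"dy":0.22},{"dx":-0.33,"dy":0.22},{"dx":-0.33,"dy":0.22},{"dx":-0.33,"dy":0.22},{"dx":-0.33,"dy":0.22}])

```text
$.plan[0]: bad value
```

>>> step_arm(plan=[{"dx":-0.33,"dy":0.22},{"dx":-0.33,"dy":0.22},{"dx":-0.33,"dy":0.22},{"dx":0,"dy":0},{"dx":0,"dy":0}])

```text
$.plan[0]: bad value
```

Run:
```python
from h import *
c=cam('wrist');np.save('w1.npy',c,allow_pickle=True);save(c,'w1.png');print(c['obs']['ee_pos'],c['obs']['eef_rot'],c['obs']['time_s'])
P=cloud(c);Z=P[...,2];im=c['img'].astype(int);sat=im.max(2)-im.min(2)
m=(np.abs(Z-.012)<.004)&(P[...,1]>-.25)&(P[...,1]<.25)
n,l,s,ce=cv2.connectedComponentsWithStats(m.astype(np.uint8));i=1+np.argmax(s[1:,4])
r=cv2.minAreaRect(P[l==i][:,:2].astype(np.float32));print(r,cv2.boxPoints(r).round(4),s[i])
for t in ['fixture','t_bar','jaw','toggle_grip']:
    for d in viewer.recognise(t,c): print(t,d)
```

```text
[0.12098472 0.53651113 0.22242234] [-3.14154634e+00  1.08427648e-05  2.91980060e+00] 1.1Traceback (most recent call last):
  File "<stdin>", line 5, in <module>
    return _wrapfunc(a, 'argmax', axis=axis, out=out, **kwds)
    return bound(*args, **kwds)
ValueError: attempt to get argmax of an empty sequence
```

View pics/w1.png

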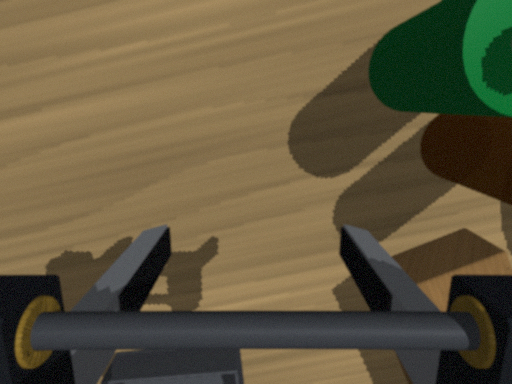

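>>> step_arm(plan=[{"dx":-0.03,"dy":-0.15,"dz":-0.2,"rx":0,"ry":0,"rz":0.0835,"claw":0},{"dx":-0.05,"dy":-0.14,"dz":-0.2,"rx":0,"ry":0,"rz":0.0835,"claw":0},{"dx":-0.07,"dy":-0.13,"dz":-0.2,"rx":0,"ry":0,"rz":0.0835,"claw":0},{"dx":-0.09,"dy":-0.12,"dz":-0.2,"rx":0,"ry":0,"rz":0.0835,"claw":0},{"dx":-0.1,"dy":-0.11,"dz":-0.2,"rx":0,"ry":0,"rz":0.0835,"claw":0},{"dx":-0.12,"dy":-0.1,"dz":-0.2,"rx":0,"ry":0,"rz":0.0835,"claw":0},{"dx":-0.13,"dy":-0.08,"dz":-0.2,"rx":0,"ry":0,"rz":0.0835,"claw":0},{"dx":-0.14,"dy":-0.06,"dz":-0.2,"rx":0,"ry":0,"rz":0.0835,"claw":0},{"dx":-0.145,"dy":-0.045,"dz":-0.2,"rx":0,"ry":0,"rz":0.0835,"claw":0},{"dx":-0.3,"dy":0.22,"dz":0,"rx":0,"ry":0,"rz":0,"claw":0}])

```text
time_s: 2.15
ee_pos: [0.1472, 0.3747, 0.4048]
eef_rot: [3.14, -0.003, 1.736]
force: [0.9, 1.0, -0.5]
grip_width: 0.094
grip_force: 0.0
```

>>> step_arm(plan=[{"dx":-0.33,"dy":0.22,"dz":0,"rx":0,"ry":0,"rz":0,"claw":0},{"dx":-0.33,"dy":0.22,"dz":0,"rx":0,"ry":0,"rz":0,"claw":0},{"dx":-0.33,"dy":0.22,"dz":0,"rx":0,"ry":0,"rz":0,"claw":0},{"dx":-0.33,"dy":0.22,"dz":0,"rx":0,"ry":0,"rz":0,"claw":0},{"dx":-0.33,"dy":0.22,"dz":0,"rx":0,"ry":0,"rz":0,"claw":0},{"dx":-0.33,"dy":0.22,"dz":0,"rx":0,"ry":0,"rz":0,"claw":0},{"dx":-0.33,"dy":0.22,"dz":0,"rx":0,"ry":0,"rz":0,"claw":0},{"dx":-0.33,"dy":0.22,"dz":0,"rx":0,"ry":0,"rz":0,"claw":0},{"dx":-0.33,"dy":0.22,"dz":0,"rx":0,"ry":0,"rz":0,"claw":0},{"dx":-0.33,"dy":0.22,"dz":0,"rx":0,"ry":0,"rz":0,"claw":0}])

```text
time_s: 3.15
ee_pos: [0.4212, 0.0846, 0.4026]
eef_rot: [3.141, -0.0, 1.739]
force: [0.7, -0.3, 0.5]
grip_width: 0.0938
grip_force: 0.0
```

>>> step_arm(plan=[{"dx":-0.33,"dy":0.22,"dz":0,"rx":0,"ry":0,"rz":0,"claw":0},{"dx":-0.33,"dy":0.22,"dz":0,"rx":0,"ry":0,"rz":0,"claw":0},{"dx":-0.33,"dy":0.22,"dz":0,"rx":0,"ry":0,"rz":0,"claw":0},{"dx":0,"dy":0,"dz":0,"rx":0,"ry":0,"rz":0,"claw":0},{"dx":0,"dy":0,"dz":0,"rx":0,"ry":0,"rz":0,"claw":0}])

```text
time_s: 3.65
ee_pos: [0.5021, -0.0007, 0.402]
eef_rot: [-3.141, -0.0, 1.738]
force: [-0.5, 1.5, 0.4]
grip_width: 0.094
grip_force: 0.0
```

Run:
```python
from h import *
c=cam('wrist');np.save('w2.npy',c,allow_pickle=True);save(c,'w2.png');print(c['obs']['ee_pos'],c['obs']['eef_rot'],c['obs']['time_s'])
P=cloud(c);Z=P[...,2];im=c['img'].astype(int);sat=im.max(2)-im.min(2)
m=(np.abs(Z-.012)<.004)&(P[...,1]>-.25)&(P[...,1]<.25)
n,l,s,ce=cv2.connectedComponentsWithStats(m.astype(np.uint8));i=1+np.argmax(s[1:,4]) if n>1 else 0
r=cv2.minAreaRect(P[l==i][:,:2].astype(np.float32));print(r,cv2.boxPoints(r).round(4),s[i])
for t in ['fixture','t_bar','jaw','toggle_grip']:
    for d in viewer.recognise(t,c): print(t,d)
```

```text
[ 0.50213949 -0.00068121  0.40203526] [-3.14074571e+00 -3.53947507e-04  1.73820212e+00] 3.65
((0.570077121257782, 0.002175658941268921), (0.24138736724853516, 0.3004347085952759), 10.884450912475586) [[ 0.4232  0.1269]
 [ 0.4799 -0.1681]
 [ 0.717  -0.1225]
 [ 0.6602  0.1725]] [  218    58   154   187 10855]
fixture {'rect': [218.0, 0.0, 402.3, 258.2], 'score': 0.63}
t_bar {'rect': [270.3, 231.4, 339.2, 255.8], 'score': 0.76}
jaw {'rect': [231.5, 182.5, 363.9, 214.6], 'score': 0.97}
toggle_grip {'rect': [293.8, 2.8, 332.3, 109.0], 'score': 0.85}
```

View pics/w2.png

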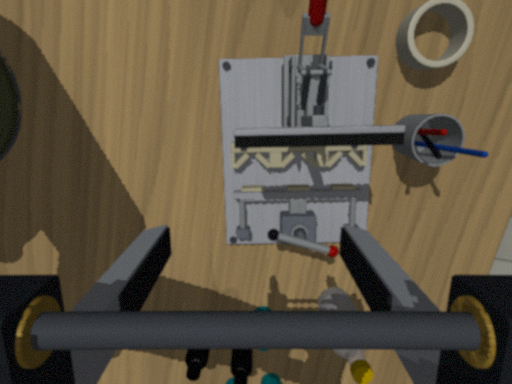

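Run:
```python
from h import *
c=np.load('w2.npy',allow_pickle=True).item();P=cloud(c);im=c['img'].astype(int)
f=np.radians(10.884);F=np.array([[np.cos(f),-np.sin(f)],[np.sin(f),np.cos(f)]])
Q=P.copy();Q[...,:2]=(P[...,:2]-[.5701,.0022])@F
Z=Q[...,2]
bar=(Z>.085)&(Z<.115)&(np.abs(Q[...,0])<.08)&(Q[...,1]<-.05)&(Q[...,1]>-.2)
b=Q[bar];print('bar',len(b),b.min(0).round(4),b.max(0).round(4),np.median(b,0).round(4))
r=cv2.minAreaRect(b[:,:2].astype(np.float32));print(r)
red=bar&(im[...,0]>110)&(im[...,1]<60);blk=bar&(im.max(2)<50)
print('red',Q[red].mean(0).round(4),red.sum(),'blk',Q[blk].mean(0).round(4),blk.sum())
j=(np.abs(Z-.034)<.003)&(np.abs(Q[...,0])<.12)&(np.abs(Q[...,1])<.1)
h,e=np.histogram(Q[j][:,1],np.arange(-.1,.1,.003));print([(round(a,3),int(k)) for a,k in zip(e,h) if k])
for lo,hi in [(-.1,-.03),(-.03,.06)]:
    q=Q[j&(Q[...,1]>lo)&(Q[...,1]<hi)];print(q.min(0).round(4),q.max(0).round(4),np.percentile(q,[2,98],axis=0).round(4))
hd=(im[...,0]>110)&(im[...,1]<60)&(Z>.13);print('handle',Q[hd].mean(0).round(4),Q[hd].min(0).round(4),Q[hd].max(0).round(4))
pb=(Z>.12)&(Z<.23)&(Q[...,1]<.12)&(Q[...,1]>0);print('press',Q[pb].min(0).round(4),Q[pb].max(0).round(4))
```

```text
bar 669 [-0.0519 -0.1347  0.0857] [ 0.0506 -0.0911  0.1078] [-0.0005 -0.1115  0.1026]
((-0.0006096735596656799, -0.11225961148738861), (0.016826223582029343, 0.10684739798307419), 71.78995513916016)
red [ 0.0422 -0.1232  0.1044] 53 blk [-0.0435 -0.0968  0.1043] 75
[(np.float64(-0.1), 1), (np.float64(-0.097), 1), (np.float64(-0.094), 3), (np.float64(-0.091), 45), (np.float64(-0.088), 25), (np.float64(-0.085), 27), (np.float64(-0.082), 20), (np.float64(-0.079), 20), (np.float64(-0.076), 24), (np.float64(-0.073), 24), (np.float64(-0.07), 23), (np.float64(-0.067), 150), (np.float64(-0.064), 160), (np.float64(-0.061), 236), (np.float64(-0.058), 230), (np.float64(-0.055), 234), (np.float64(-0.052), 77), (np.float64(-0.049), 134), (np.float64(-0.046), 62), (np.float64(-0.016), 5), (np.float64(-0.013), 105), (np.float64(-0.01), 133), (np.float64(-0.007), 148), (np.float64(-0.004), 148), (np.float64(-0.001), 144), (np.float64(0.002), 157), (np.float64(0.005), 136), (np.float64(0.008), 106), (np.float64(0.011), 265), (np.float64(0.014), 251), (np.float64(0.017), 126), (np.float64(0.02), 7), (np.float64(0.023), 8), (np.float64(0.026), 3)]
[-0.1035 -0.097   0.031 ] [ 0.1033 -0.0448  0.037 ] [[-0.0956 -0.0896  0.0311]
 [ 0.0958 -0.0455  0.0363]]
[-0.1055 -0.0138  0.0311] [0.106  0.0262 0.037 ] [[-0.1034 -0.0122  0.0323]
 [ 0.1029  0.0186  0.0365]]
handle [0.1599 0.046  0.1439] [0.1583 0.0441 0.1418] [0.1622 0.0476 0.1463]
press [-0.088   0.0127  0.1201] [0.2139 0.1199 0.2063]
```

Run:
```python
from h import *
plan([.49,-.34,.38],1.761)
```

```text
{"dx":-0.371,"dy":-0.077,"dz":0.026,"rz":-0.0015,"claw":0},
{"dx":-0.370,"dy":-0.077,"dz":0.026,"rz":-0.0015,"claw":0},
{"dx":-0.370,"dy":-0.078,"dz":0.026,"rz":-0.0015,"claw":0},
{"dx":-0.370,"dy":-0.079,"dz":0.026,"rz":-0.0015,"claw":0},
{"dx":-0.370,"dy":-0.080,"dz":0.026,"rz":-0.0015,"claw":0},
{"dx":-0.370,"dy":-0.081,"dz":0.026,"rz":-0.0015,"claw":0},
{"dx":-0.369,"dy":-0.082,"dz":0.026,"rz":-0.0015,"claw":0},
{"dx":-0.369,"dy":-0.082,"dz":0.026,"rz":-0.0015,"claw":0},
{"dx":-0.369,"dy":-0.083,"dz":0.026,"rz":-0.0015,"claw":0},
--
```

>>> step_arm(plan=[{"dx":-0.37,"dy":-0.08,"dz":0.026,"rx":0,"ry":0,"rz":-0.0015,"claw":0},{"dx":-0.37,"dy":-0.08,"dz":0.026,"rx":0,"ry":0,"rz":-0.0015,"claw":0},{"dx":-0.37,"dy":-0.08,"dz":0.026,"rx":0,"ry":0,"rz":-0.0015,"claw":0},{"dx":-0.37,"dy":-0.08,"dz":0.026,"rx":0,"ry":0,"rz":-0.0015,"claw":0},{"dx":-0.37,"dy":-0.08,"dz":0.026,"rx":0,"ry":0,"rz":-0.0015,"claw":0},{"dx":-0.37,"dy":-0.08,"dz":0.026,"rx":0,"ry":0,"rz":-0.0015,"claw":0},{"dx":-0.37,"dy":-0.08,"dz":0.026,"rx":0,"ry":0,"rz":-0.0015,"claw":0},{"dx":-0.37,"dy":-0.08,"dz":0.026,"rx":0,"ry":0,"rz":-0.0015,"claw":0},{"dx":-0.37,"dy":-0.08,"dz":0.026,"rx":0,"ry":0,"rz":-0.0015,"claw":0.2},{"dx":0,"dy":0,"dz":0,"rx":0,"ry":0,"rz":0,"claw":0.3}])

```text
time_s: 4.9
ee_pos: [0.4894, -0.3437, 0.3777]
eef_rot: [-3.14, -0.001, 1.758]
force: [0.5, 0.1, -0.7]
grip_width: 0.0815
grip_force: 0.0
```

```bash
cat >> h.py <<'E'
def caps(c,roi=None):
    "dark cap tops (z 0.073..0.09): circle centre of the flat top"
    P=cloud(c);Z=P[...,2];im=c['img']
    m=(im.max(2)<70)&(Z>.070)&(Z<.110)
    if roi: m&=(P[...,0]>roi[0])&(P[...,0]<roi[1])&(P[...,1]>roi[2])&(P[...,1]<roi[3])
    n,l,s,ce=cv2.connectedComponentsWithStats(m.astype(np.uint8));r=[]
    for i in range(1,n):
        if s[i,4]<25: continue
        q=P[l==i];t=np.percentile(q[:,2],80);q=q[np.abs(q[:,2]-t)<.002]
        (x,y),R=cv2.minEnclosingCircle(q[:,:2].astype(np.float32));r.append((round(x,4),round(y,4),round(float(t),4),round(R,4),int(s[i,4])))
    return r
E
python3 - <<'E'
from h import *
c=cam('wrist');print(c['obs']['ee_pos'],c['obs']['eef_rot']);save(c,'w3.png')
print(caps(c,(.3,.7,-.55,-.2)));c=cam('top');print(caps(c,(.3,.7,-.55,-.2)))
E
```

```text
[ 0.48939094 -0.34370647  0.37773067] [-3.14008265e+00 -1.00545111e-03  1.75784079e+00]
[(0.46, -0.3763, 0.0839, 0.0117, 251), (0.5408, -0.3802, 0.0839, 0.0118, 259)]
[(0.5406, -0.3807, 0.085, 0.0095, 34), (0.4586, -0.3756, 0.0861, 0.0107, 41)]
```

View pics/w3.png

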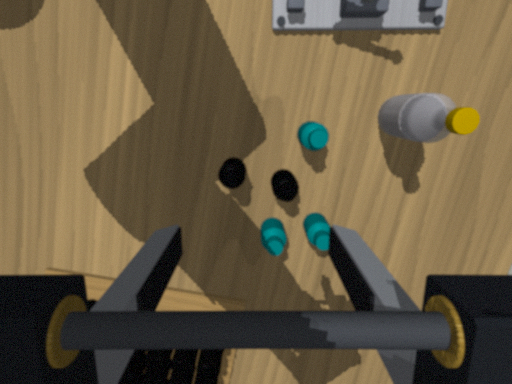

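Run:
```python
from h import *
s=plan([.5405,-.380,.15],1.761,claw=.26)
s=plan([.5405,-.380,.044],1.761,claw=.26,s=s)
```

```text
{"dx":-0.080,"dy":0.070,"dz":0.382,"rz":-0.0001,"claw":0.26},
{"dx":-0.080,"dy":0.070,"dz":0.382,"rz":-0.0001,"claw":0.26},
{"dx":-0.080,"dy":0.070,"dz":0.382,"rz":-0.0001,"claw":0.26},
{"dx":-0.080,"dy":0.070,"dz":0.382,"rz":-0.0001,"claw":0.26},
{"dx":-0.080,"dy":0.070,"dz":0.382,"rz":-0.0001,"claw":0.26},
{"dx":-0.080,"dy":0.070,"dz":0.382,"rz":-0.0001,"claw":0.26},
--
{"dx":0.000,"dy":-0.000,"dz":0.353,"rz":-0.0000,"claw":0.26},
{"dx":0.000,"dy":-0.000,"dz":0.353,"rz":-0.0000,"claw":0.26},
{"dx":0.000,"dy":-0.000,"dz":0.353,"rz":-0.0000,"claw":0.26},
--
```

>>> step_arm(plan=[{"dx":-0.08,"dy":0.07,"dz":0.38,"rx":0,"ry":0,"rz":0,"claw":0.26},{"dx":-0.08,"dy":0.07,"dz":0.38,"rx":0,"ry":0,"rz":0,"claw":0.26},{"dx":-0.08,"dy":0.07,"dz":0.38,"rx":0,"ry":0,"rz":0,"claw":0.26},{"dx":-0.08,"dy":0.07,"dz":0.38,"rx":0,"ry":0,"rz":0,"claw":0.26},{"dx":-0.08,"dy":0.07,"dz":0.38,"rx":0,"ry":0,"rz":0,"claw":0.26},{"dx":-0.08,"dy":0.07,"dz":0.38,"rx":0,"ry":0,"rz":0,"claw":0.26},{"dx":0,"dy":0,"dz":0,"rx":0,"ry":0,"rz":0,"claw":0.26},{"dx":0,"dy":0,"dz":0,"rx":0,"ry":0,"rz":0,"claw":0.26}])

```text
time_s: 5.8
ee_pos: [0.541, -0.3791, 0.1526]
eef_rot: [3.141, 0.0, 1.762]
force: [0.9, 0.0, 1.4]
grip_width: 0.0692
grip_force: 0.0
```

>>> step_arm(plan=[{"dx":0,"dy":0,"dz":0.27,"rx":0,"ry":0,"rz":0,"claw":0.26},{"dx":0,"dy":0,"dz":0.27,"rx":0,"ry":0,"rz":0,"claw":0.26},{"dx":0,"dy":0,"dz":0.27,"rx":0,"ry":0,"rz":0,"claw":0.26},{"dx":0,"dy":0,"dz":0.27,"rx":0,"ry":0,"rz":0,"claw":0.26},{"dx":0,"dy":0,"dz":0,"rx":0,"ry":0,"rz":0,"claw":0.26},{"dx":0,"dy":0,"dz":0,"rx":0,"ry":0,"rz":0,"claw":0.8},{"dx":0,"dy":0,"dz":0,"rx":0,"ry":0,"rz":0,"claw":0.8},{"dx":0,"dy":0,"dz":0,"rx":0,"ry":0,"rz":0,"claw":0.8},{"dx":0,"dy":0,"dz":0,"rx":0,"ry":0,"rz":0,"claw":0.8},{"dx":0,"dy":0,"dz":0,"rx":0,"ry":0,"rz":0,"claw":0.8}], grip_force=25)

```text
time_s: 6.8
ee_pos: [0.5408, -0.3803, 0.0442]
eef_rot: [3.141, 0.001, 1.761]
force: [-1.2, 1.8, 6.8]
grip_width: 0.0397
grip_force: 25.0
```

Run:
```python
from h import *
o=telemetry.get_obs();p=o['ee_pos']
# nest1 load, nest frame: O=(.5734,-.0150)
L=[.5740,-.0179]
s=plan([p[0],p[1],.16],1.761,claw=.8)
s=plan([L[0],L[1],.16],1.761,claw=.8,s=s)
```

```text
{"dx":-0.000,"dy":0.000,"dz":-0.386,"rz":-0.0001,"claw":0.8},
{"dx":-0.000,"dy":0.000,"dz":-0.386,"rz":-0.0001,"claw":0.8},
{"dx":0.000,"dy":0.000,"dz":-0.386,"rz":-0.0001,"claw":0.8},
--
{"dx":0.350,"dy":0.101,"dz":0.000,"rz":-0.0000,"claw":0.8},
{"dx":0.350,"dy":0.101,"dz":0.000,"rz":-0.0000,"claw":0.8},
{"dx":0.350,"dy":0.101,"dz":0.000,"rz":-0.0000,"claw":0.8},
{"dx":0.350,"dy":0.101,"dz":0.000,"rz":-0.0000,"claw":0.8},
{"dx":0.350,"dy":0.101,"dz":0.000,"rz":-0.0000,"claw":0.8},
{"dx":0.350,"dy":0.101,"dz":0.000,"rz":-0.0000,"claw":0.8},
{"dx":0.350,"dy":0.101,"dz":0.000,"rz":-0.0000,"claw":0.8},
{"dx":0.350,"dy":0.101,"dz":0.000,"rz":-0.0000,"claw":0.8},
{"dx":0.350,"dy":0.101,"dz":0.000,"rz":-0.0000,"claw":0.8},
{"dx":0.350,"dy":0.101,"dz":0.000,"rz":-0.0000,"claw":0.8},
--
```

>>> step_arm(plan=[{"dx":0,"dy":0,"dz":-0.3,"rx":0,"ry":0,"rz":0,"claw":0.8},{"dx":0,"dy":0,"dz":-0.4,"rx":0,"ry":0,"rz":0,"claw":0.8},{"dx":0,"dy":0,"dz":-0.45,"rx":0,"ry":0,"rz":0,"claw":0.8},{"dx":0.35,"dy":0.1,"dz":0,"rx":0,"ry":0,"rz":0,"claw":0.8},{"dx":0.35,"dy":0.1,"dz":0,"rx":0,"ry":0,"rz":0,"claw":0.8},{"dx":0.35,"dy":0.1,"dz":0,"rx":0,"ry":0,"rz":0,"claw":0.8},{"dx":0.35,"dy":0.1,"dz":0,"rx":0,"ry":0,"rz":0,"claw":0.8},{"dx":0.35,"dy":0.1,"dz":0,"rx":0,"ry":0,"rz":0,"claw":0.8}])

```text
time_s: 7.6
ee_pos: [0.5564, -0.1973, 0.1582]
eef_rot: [-3.142, -0.0, 1.76]
force: [0.2, -0.4, -0.5]
grip_width: 0.0396
grip_force: 25.0
```

>>> step_arm(plan=[{"dx":0.35,"dy":0.1,"dz":0,"rx":0,"ry":0,"rz":0,"claw":0.8},{"dx":0.35,"dy":0.1,"dz":0,"rx":0,"ry":0,"rz":0,"claw":0.8},{"dx":0.35,"dy":0.1,"dz":0,"rx":0,"ry":0,"rz":0,"claw":0.8},{"dx":0.35,"dy":0.1,"dz":0,"rx":0,"ry":0,"rz":0,"claw":0.8},{"dx":0.35,"dy":0.1,"dz":0,"rx":0,"ry":0,"rz":0,"claw":0.8},{"dx":0,"dy":0,"dz":0,"rx":0,"ry":0,"rz":0,"claw":0.8},{"dx":0,"dy":0,"dz":0,"rx":0,"ry":0,"rz":0,"claw":0.8}])

```text
time_s: 8.3
ee_pos: [0.5726, -0.0171, 0.1581]
eef_rot: [-3.141, 0.0, 1.762]
force: [1.0, -1.1, -0.5]
grip_width: 0.0391
grip_force: 25.0
```

Run:
```python
from h import *
s=plan([.5740,-.0179,.100],1.761,claw=.8)
c=cam('wrist');save(c,'w4.png')
```

```text
{"dx":-0.005,"dy":0.006,"dz":0.291,"rz":0.0003,"claw":0.8},
{"dx":-0.005,"dy":0.006,"dz":0.291,"rz":0.0003,"claw":0.8},
--
```

View pics/w4.png

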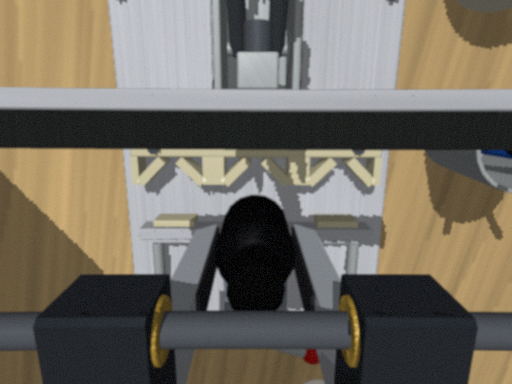

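>>> step_arm(plan=[{"dx":-0.005,"dy":0.006,"dz":0.25,"rx":0,"ry":0,"rz":0,"claw":0.8},{"dx":-0.005,"dy":0.006,"dz":0.25,"rx":0,"ry":0,"rz":0,"claw":0.8},{"dx":0,"dy":0,"dz":0.2,"rx":0,"ry":0,"rz":0,"claw":0.8},{"dx":0,"dy":0,"dz":0.1,"rx":0,"ry":0,"rz":0,"claw":0.8},{"dx":0,"dy":0,"dz":0,"rx":0,"ry":0,"rz":0,"claw":0.8}])

```text
time_s: 8.85
ee_pos: [0.5734, -0.0191, 0.077]
eef_rot: [-3.14, -0.001, 1.759]
force: [0.9, -0.8, -0.8]
grip_width: 0.0391
grip_force: 25.0
```

Run:
```python
from h import *
c=cam('wrist');P=cloud(c)
f=np.radians(10.884);F=np.array([[np.cos(f),-np.sin(f)],[np.sin(f),np.cos(f)]])
Q=P.copy();Q[...,:2]=(P[...,:2]-[.5734,-.0150])@F
m=(Q[...,2]>.15)&(Q[...,1]>.03)&(Q[...,1]<.13)&(np.abs(Q[...,0])<.1);print(m.sum())
if m.sum(): print(np.percentile(Q[m],[0,5,50,95,100],axis=0).round(3))
o=telemetry.get_obs();print((o['ee_pos'][:2]-np.array([.5734,-.0150]))@F,o['ee_pos'],o['force'])
```

```text
364
[[-0.042  0.03   0.164]
 [-0.04   0.03   0.166]
 [-0.025  0.03   0.176]
 [ 0.038  0.03   0.181]
 [ 0.042  0.031  0.182]]
[-0.00012289 -0.00397823] [ 0.57403049 -0.01892987  0.07821652] [ 0.05624282  0.34260888 -1.58971431]
```

>>> step_arm(plan=[{"dx":0.01,"dy":0,"dz":0.1,"rx":0,"ry":0,"rz":0,"claw":0.8},{"dx":0,"dy":0,"dz":0.06,"rx":0,"ry":0,"rz":0,"claw":0.8},{"dx":0,"dy":0,"dz":0.04,"rx":0,"ry":0,"rz":0,"claw":0.8},{"dx":0,"dy":0,"dz":0,"rx":0,"ry":0,"rz":0,"claw":0.8},{"dx":0,"dy":0,"dz":0,"rx":0,"ry":0,"rz":0,"claw":0.8}])

```text
time_s: 9.4
ee_pos: [0.5739, -0.0173, 0.0582]
eef_rot: [3.141, 0.0, 1.761]
force: [0.8, -0.1, -0.2]
grip_width: 0.0395
grip_force: 25.0
```

>>> step_arm(plan=[{"dx":0,"dy":0,"dz":0.018,"rx":0,"ry":0,"rz":0,"claw":0.8},{"dx":0,"dy":0,"dz":0,"rx":0,"ry":0,"rz":0,"claw":0.8}])

```text
time_s: 9.6
ee_pos: [0.5738, -0.0173, 0.0563]
eef_rot: [3.141, 0.0, 1.761]
force: [-0.4, -0.4, -1.6]
grip_width: 0.0398
grip_force: 25.0
```

>>> step_arm(plan=[{"dx":0,"dy":0,"dz":0,"rx":0,"ry":0,"rz":0,"claw":0.4},{"dx":0,"dy":0,"dz":0,"rx":0,"ry":0,"rz":0,"claw":0.4},{"dx":0,"dy":0,"dz":0,"rx":0,"ry":0,"rz":0,"claw":0.4},{"dx":0,"dy":0,"dz":-0.2,"rx":0,"ry":0,"rz":0,"claw":0.4},{"dx":0,"dy":0,"dz":-0.3,"rx":0,"ry":0,"rz":0,"claw":0.4},{"dx":0,"dy":0,"dz":-0.4,"rx":0,"ry":0,"rz":0,"claw":0.4},{"dx":0,"dy":0,"dz":-0.4,"rx":0,"ry":0,"rz":0,"claw":0.4},{"dx":0,"dy":0,"dz":0,"rx":0,"ry":0,"rz":0,"claw":0.26}])

```text
time_s: 10.4
ee_pos: [0.5757, -0.0175, 0.192]
eef_rot: [3.133, 0.002, 1.76]
force: [0.6, -0.0, -0.6]
grip_width: 0.0614
grip_force: 0.0
```

Run:
```python
from h import *
c=cam('wrist');P=cloud(c)
f=np.radians(10.884);F=np.array([[np.cos(f),-np.sin(f)],[np.sin(f),np.cos(f)]])
r=caps(c,(.5,.65,-.1,.1));print(r,[(np.array(q[:2])-[.5734,-.0150])@F for q in r])
c=cam('top');print(caps(c,(.3,.7,-.55,-.2)))
s=plan([.46,-.376,.18],1.761,claw=.26)
```

```text
[(0.537, 0.0792, 0.1064, 0.0185, 120), (0.574, -0.0171, 0.0956, 0.012, 840), (0.5467, -0.0998, 0.1035, 0.0067, 162)] [array([-0.01795826,  0.09937857]), array([ 0.00019268, -0.00217552]), array([-0.04223175, -0.07823305])]
[(0.5662, -0.3016, 0.0848, 0.0113, 25), (0.4585, -0.3758, 0.0852, 0.0105, 40)]
{"dx":-0.331,"dy":-0.180,"dz":0.007,"rz":-0.0000,"claw":0.26},
{"dx":-0.331,"dy":-0.180,"dz":0.007,"rz":-0.0000,"claw":0.26},
{"dx":-0.331,"dy":-0.180,"dz":0.007,"rz":-0.0000,"claw":0.26},
{"dx":-0.331,"dy":-0.180,"dz":0.007,"rz":-0.0000,"claw":0.26},
{"dx":-0.331,"dy":-0.180,"dz":0.007,"rz":-0.0000,"claw":0.26},
{"dx":-0.331,"dy":-0.180,"dz":0.007,"rz":-0.0000,"claw":0.26},
{"dx":-0.331,"dy":-0.180,"dz":0.007,"rz":-0.0000,"claw":0.26},
{"dx":-0.331,"dy":-0.180,"dz":0.007,"rz":-0.0000,"claw":0.26},
{"dx":-0.331,"dy":-0.180,"dz":0.007,"rz":-0.0000,"claw":0.26},
{"dx":-0.331,"dy":-0.180,"dz":0.007,"rz":-0.0000,"claw":0.26},
--
```

>>> step_arm(plan=[{"dx":-0.33,"dy":-0.18,"dz":0,"rx":0,"ry":0,"rz":0,"claw":0.26},{"dx":-0.33,"dy":-0.18,"dz":0,"rx":0,"ry":0,"rz":0,"claw":0.26},{"dx":-0.33,"dy":-0.18,"dz":0,"rx":0,"ry":0,"rz":0,"claw":0.26},{"dx":-0.33,"dy":-0.18,"dz":0,"rx":0,"ry":0,"rz":0,"claw":0.26},{"dx":-0.33,"dy":-0.18,"dz":0,"rx":0,"ry":0,"rz":0,"claw":0.26},{"dx":-0.33,"dy":-0.18,"dz":0,"rx":0,"ry":0,"rz":0,"claw":0.26},{"dx":-0.33,"dy":-0.18,"dz":0,"rx":0,"ry":0,"rz":0,"claw":0.26},{"dx":-0.33,"dy":-0.18,"dz":0,"rx":0,"ry":0,"rz":0,"claw":0.26},{"dx":-0.33,"dy":-0.18,"dz":0,"rx":0,"ry":0,"rz":0,"claw":0.26},{"dx":-0.33,"dy":-0.18,"dz":0,"rx":0,"ry":0,"rz":0,"claw":0.26}])

```text
time_s: 11.5
ee_pos: [0.4582, -0.3764, 0.1845]
eef_rot: [-3.14, -0.002, 1.76]
force: [-0.7, 0.8, 0.6]
grip_width: 0.0695
grip_force: 0.0
```

>>> step_arm(plan=[{"dx":0,"dy":0,"dz":0,"rx":0,"ry":0,"rz":0,"claw":0.26},{"dx":0,"dy":0,"dz":0,"rx":0,"ry":0,"rz":0,"claw":0.26}])

```text
time_s: 11.7
ee_pos: [0.4587, -0.3753, 0.1846]
eef_rot: [-3.14, -0.002, 1.759]
force: [0.4, -0.2, 0.7]
grip_width: 0.0696
grip_force: 0.0
```

Run:
```python
from h import *
c=cam('wrist');print(caps(c,(.3,.7,-.55,-.2)));print(telemetry.get_obs()['ee_pos'])
s=plan([.46,-.376,.044],1.761,claw=.26,n=4)
```

```text
[(0.5586, -0.3069, 0.0785, 0.0049, 59), (0.4603, -0.3761, 0.0837, 0.0119, 752), (0.5439, -0.4548, 0.0824, 0.0067, 76), (0.53, -0.4589, 0.0811, 0.0035, 30)]
[ 0.45911255 -0.37466593  0.18504089]
{"dx":-0.004,"dy":0.002,"dz":0.353,"rz":-0.0001,"claw":0.26},
{"dx":-0.004,"dy":0.002,"dz":0.353,"rz":-0.0001,"claw":0.26},
{"dx":-0.004,"dy":0.002,"dz":0.353,"rz":-0.0001,"claw":0.26},
{"dx":-0.004,"dy":0.002,"dz":0.353,"rz":-0.0001,"claw":0.26},
--
```

>>> step_arm(plan=[{"dx":-0.003,"dy":0.003,"dz":0.35,"rx":0,"ry":0,"rz":0,"claw":0.26},{"dx":-0.003,"dy":0.003,"dz":0.35,"rx":0,"ry":0,"rz":0,"claw":0.26},{"dx":-0.003,"dy":0.003,"dz":0.35,"rx":0,"ry":0,"rz":0,"claw":0.26},{"dx":-0.003,"dy":0,"dz":0.35,"rx":0,"ry":0,"rz":0,"claw":0.26},{"dx":0,"dy":0,"dz":0,"rx":0,"ry":0,"rz":0,"claw":0.26},{"dx":0,"dy":0,"dz":0,"rx":0,"ry":0,"rz":0,"claw":0.8},{"dx":0,"dy":0,"dz":0,"rx":0,"ry":0,"rz":0,"claw":0.8},{"dx":0,"dy":0,"dz":0,"rx":0,"ry":0,"rz":0,"claw":0.8},{"dx":0,"dy":0,"dz":0,"rx":0,"ry":0,"rz":0,"claw":0.8},{"dx":0,"dy":0,"dz":0,"rx":0,"ry":0,"rz":0,"claw":0.8}], grip_force=25)

```text
time_s: 12.75
ee_pos: [0.4608, -0.3766, 0.0474]
eef_rot: [3.141, 0.001, 1.76]
force: [-1.7, 2.1, 7.9]
grip_width: 0.0396
grip_force: 25.0
```

Run:
```python
from h import *
o=telemetry.get_obs();p=o['ee_pos']
s=plan([p[0],p[1],.17],1.761,claw=.8)
s=plan([.5033,-.0315,.17],1.761,claw=.8,s=s)
```

```text
{"dx":0.000,"dy":0.000,"dz":-0.306,"rz":-0.0001,"claw":0.8},
{"dx":0.000,"dy":0.000,"dz":-0.306,"rz":-0.0001,"claw":0.8},
{"dx":0.000,"dy":0.000,"dz":-0.306,"rz":-0.0001,"claw":0.8},
{"dx":0.000,"dy":0.000,"dz":-0.306,"rz":-0.0001,"claw":0.8},
--
{"dx":0.368,"dy":0.119,"dz":0.000,"rz":-0.0000,"claw":0.8},
{"dx":0.368,"dy":0.119,"dz":0.000,"rz":-0.0000,"claw":0.8},
{"dx":0.368,"dy":0.119,"dz":0.000,"rz":-0.0000,"claw":0.8},
{"dx":0.368,"dy":0.119,"dz":0.000,"rz":-0.0000,"claw":0.8},
{"dx":0.368,"dy":0.119,"dz":0.000,"rz":-0.0000,"claw":0.8},
{"dx":0.368,"dy":0.119,"dz":0.000,"rz":-0.0000,"claw":0.8},
{"dx":0.368,"dy":0.119,"dz":0.000,"rz":-0.0000,"claw":0.8},
{"dx":0.368,"dy":0.119,"dz":0.000,"rz":-0.0000,"claw":0.8},
{"dx":0.368,"dy":0.119,"dz":0.000,"rz":-0.0000,"claw":0.8},
--
```

>>> step_arm(plan=[{"dx":0,"dy":0,"dz":-0.25,"rx":0,"ry":0,"rz":0,"claw":0.8},{"dx":0,"dy":0,"dz":-0.35,"rx":0,"ry":0,"rz":0,"claw":0.8},{"dx":0,"dy":0,"dz":-0.35,"rx":0,"ry":0,"rz":0,"claw":0.8},{"dx":0,"dy":0,"dz":-0.28,"rx":0,"ry":0,"rz":0,"claw":0.8},{"dx":0.37,"dy":0.12,"dz":0,"rx":0,"ry":0,"rz":0,"claw":0.8},{"dx":0.37,"dy":0.12,"dz":0,"rx":0,"ry":0,"rz":0,"claw":0.8},{"dx":0.37,"dy":0.12,"dz":0,"rx":0,"ry":0,"rz":0,"claw":0.8},{"dx":0.37,"dy":0.12,"dz":0,"rx":0,"ry":0,"rz":0,"claw":0.8}])

```text
time_s: 13.55
ee_pos: [0.4794, -0.2204, 0.1694]
eef_rot: [3.141, 0.0, 1.76]
force: [0.7, 0.1, -2.3]
grip_width: 0.0395
grip_force: 25.0
```

>>> step_arm(plan=[{"dx":0.37,"dy":0.12,"dz":0,"rx":0,"ry":0,"rz":0,"claw":0.8},{"dx":0.37,"dy":0.12,"dz":0,"rx":0,"ry":0,"rz":0,"claw":0.8},{"dx":0.37,"dy":0.12,"dz":0,"rx":0,"ry":0,"rz":0,"claw":0.8},{"dx":0.37,"dy":0.12,"dz":0,"rx":0,"ry":0,"rz":0,"claw":0.8},{"dx":0.35,"dy":0.12,"dz":0,"rx":0,"ry":0,"rz":0,"claw":0.8},{"dx":0,"dy":0,"dz":0,"rx":0,"ry":0,"rz":0,"claw":0.8},{"dx":0,"dy":0,"dz":0,"rx":0,"ry":0,"rz":0,"claw":0.8}])

```text
time_s: 14.25
ee_pos: [0.504, -0.0305, 0.1694]
eef_rot: [-3.142, 0.0, 1.762]
force: [0.9, -0.6, -2.5]
grip_width: 0.0393
grip_force: 25.0
```

Run:
```python
from h import *
s=plan([.5033,-.0315,.080],1.761,claw=.8,n=4)
c=cam('wrist');print(caps(c,(.45,.65,-.1,.05)))
```

```text
{"dx":-0.002,"dy":-0.002,"dz":0.223,"rz":0.0002,"claw":0.8},
{"dx":-0.002,"dy":-0.002,"dz":0.223,"rz":0.0002,"claw":0.8},
{"dx":-0.002,"dy":-0.002,"dz":0.223,"rz":0.0002,"claw":0.8},
{"dx":-0.002,"dy":-0.002,"dz":0.223,"rz":0.0002,"claw":0.8},
--
[(0.5744, -0.0169, 0.0955, 0.012, 1076), (0.5465, -0.0995, 0.1031, 0.007, 211)]
```

>>> step_arm(plan=[{"dx":-0.002,"dy":-0.002,"dz":0.25,"rx":0,"ry":0,"rz":0,"claw":0.8},{"dx":-0.002,"dy":-0.002,"dz":0.25,"rx":0,"ry":0,"rz":0,"claw":0.8},{"dx":-0.002,"dy":-0.002,"dz":0.25,"rx":0,"ry":0,"rz":0,"claw":0.8},{"dx":0,"dy":-0.002,"dz":0.15,"rx":0,"ry":0,"rz":0,"claw":0.8},{"dx":0,"dy":0,"dz":0.1,"rx":0,"ry":0,"rz":0,"claw":0.8},{"dx":0,"dy":0,"dz":0.05,"rx":0,"ry":0,"rz":0,"claw":0.8},{"dx":0,"dy":0,"dz":0,"rx":0,"ry":0,"rz":0,"claw":0.8},{"dx":0,"dy":0,"dz":0,"rx":0,"ry":0,"rz":0,"claw":0.8}])

```text
time_s: 15.1
ee_pos: [0.5037, -0.0319, 0.0649]
eef_rot: [3.141, 0.0, 1.76]
force: [0.5, 0.3, -1.0]
grip_width: 0.0396
grip_force: 25.0
```

>>> step_arm(plan=[{"dx":0,"dy":0,"dz":0.03,"rx":0,"ry":0,"rz":0,"claw":0.8},{"dx":0,"dy":0,"dz":0.027,"rx":0,"ry":0,"rz":0,"claw":0.8},{"dx":0,"dy":0,"dz":0,"rx":0,"ry":0,"rz":0,"claw":0.8},{"dx":0,"dy":0,"dz":0,"rx":0,"ry":0,"rz":0,"claw":0.8}])

```text
time_s: 15.5
ee_pos: [0.5037, -0.0317, 0.0591]
eef_rot: [3.141, 0.0, 1.761]
force: [-1.8, -0.3, 5.4]
grip_width: 0.0396
grip_force: 25.0
```

>>> step_arm(plan=[{"dx":0,"dy":0,"dz":0,"rx":0,"ry":0,"rz":0,"claw":0.4},{"dx":0,"dy":0,"dz":0,"rx":0,"ry":0,"rz":0,"claw":0.4},{"dx":0,"dy":0,"dz":0,"rx":0,"ry":0,"rz":0,"claw":0.4},{"dx":0,"dy":0,"dz":-0.2,"rx":0,"ry":0,"rz":0,"claw":0.4},{"dx":0,"dy":0,"dz":-0.3,"rx":0,"ry":0,"rz":0,"claw":0.4},{"dx":0,"dy":0,"dz":-0.4,"rx":0,"ry":0,"rz":0,"claw":0.4},{"dx":0,"dy":0,"dz":-0.4,"rx":0,"ry":0,"rz":0,"claw":0.4},{"dx":0,"dy":0,"dz":-0.4,"rx":0,"ry":0,"rz":0,"claw":0.4},{"dx":0,"dy":0,"dz":0,"rx":0,"ry":0,"rz":0,"claw":0.4},{"dx":0,"dy":0,"dz":0,"rx":0,"ry":0,"rz":0,"claw":0.4}])

```text
time_s: 16.5
ee_pos: [0.5034, -0.0316, 0.2286]
eef_rot: [3.141, 0.0, 1.761]
force: [0.4, -0.2, -0.8]
grip_width: 0.0562
grip_force: 0.0
```

```bash
cat >> h.py <<'E'
f=np.radians(10.884);F=np.array([[np.cos(f),-np.sin(f)],[np.sin(f),np.cos(f)]]);O=np.array([.5734,-.0150])
def fx(p): return (np.array(p)[...,:2]-O)@F
def fw(p): return O+F@np.array(p)
def bar(c):
    P=cloud(c);im=c['img'].astype(int);Q=fx(P);Z=P[...,2]
    m=(Z>.085)&(Z<.115)&(np.hypot(Q[...,0],Q[...,1]+.095)<.07)
    red=m&(im[...,0]>100)&(im[...,1]<60);blk=m&(im.max(2)<60)&(Q[...,1]<-.045)
    r,b=np.nanmean(Q[red],0),np.nanmean(Q[blk],0);print('bar red',r,red.sum(),'blk',b,blk.sum(),'mid',(r+b)/2,'screw',-np.arctan2(*(r-b)[::-1]))
E
python3 - <<'E'
from h import *
c=cam('wrist')
for q in caps(c,(.45,.65,-.13,.05)): print(q,fx(q))
bar(c);print(telemetry.get_obs()['ee_pos'],telemetry.get_obs()['qpos'])
E
```

```text
(0.5039, -0.031, 0.0957, 0.012, 642) [-0.07127094 -0.00258911]
(0.5745, -0.0172, 0.0956, 0.012, 714) [ 0.00066481 -0.00236813]
(0.5465, -0.1028, 0.1055, 0.0071, 244) [-0.04299461 -0.08114132]
bar red [ 0.03898985 -0.10219612] 5 blk [-0.04300872 -0.07922719] 244 mid [-0.00200943 -0.09071165] screw 0.273114135210676
[ 0.50301394 -0.03157618  0.22758354] [-1.35365989e-01  1.93648088e-01  1.64114194e+00 -1.67395966e-05
  1.30792102e+00 -3.25118581e-01]
```

Run:
```python
from h import *
w=fw([0,-.0945]);print(w)
s=plan([*w,.19],3.03,claw=.4)
```

```text
[ 0.59124361 -0.10780008]
{"dx":-0.091,"dy":0.072,"dz":0.038,"rz":-0.0808,"claw":0.4},
{"dx":-0.100,"dy":0.060,"dz":0.038,"rz":-0.0808,"claw":0.4},
{"dx":-0.107,"dy":0.047,"dz":0.038,"rz":-0.0808,"claw":0.4},
{"dx":-0.112,"dy":0.033,"dz":0.038,"rz":-0.0808,"claw":0.4},
{"dx":-0.115,"dy":0.019,"dz":0.038,"rz":-0.0808,"claw":0.4},
{"dx":-0.117,"dy":0.004,"dz":0.038,"rz":-0.0808,"claw":0.4},
{"dx":-0.116,"dy":-0.011,"dz":0.038,"rz":-0.0808,"claw":0.4},
{"dx":-0.114,"dy":-0.025,"dz":0.038,"rz":-0.0808,"claw":0.4},
{"dx":-0.110,"dy":-0.040,"dz":0.038,"rz":-0.0808,"claw":0.4},
{"dx":-0.104,"dy":-0.053,"dz":0.038,"rz":-0.0808,"claw":0.4},
--
```

>>> step_arm(plan=[{"dx":-0.09,"dy":0.072,"dz":0.038,"rx":0,"ry":0,"rz":-0.081,"claw":0.4},{"dx":-0.1,"dy":0.06,"dz":0.038,"rx":0,"ry":0,"rz":-0.081,"claw":0.4},{"dx":-0.107,"dy":0.047,"dz":0.038,"rx":0,"ry":0,"rz":-0.081,"claw":0.4},{"dx":-0.112,"dy":0.033,"dz":0.038,"rx":0,"ry":0,"rz":-0.081,"claw":0.4},{"dx":-0.115,"dy":0.019,"dz":0.038,"rx":0,"ry":0,"rz":-0.081,"claw":0.4},{"dx":-0.117,"dy":0.004,"dz":0.038,"rx":0,"ry":0,"rz":-0.081,"claw":0.4},{"dx":-0.116,"dy":-0.011,"dz":0.038,"rx":0,"ry":0,"rz":-0.081,"claw":0.4},{"dx":-0.114,"dy":-0.025,"dz":0.038,"rx":0,"ry":0,"rz":-0.081,"claw":0.4},{"dx":-0.11,"dy":-0.04,"dz":0.038,"rx":0,"ry":0,"rz":-0.081,"claw":0.4},{"dx":-0.104,"dy":-0.053,"dz":0.038,"rx":0,"ry":0,"rz":-0.081,"claw":0.4}])

```text
time_s: 17.55
ee_pos: [0.5915, -0.1079, 0.1883]
eef_rot: [3.141, -0.003, 3.038]
force: [0.0, -0.4, -0.2]
grip_width: 0.0562
grip_force: 0.0
```

>>> step_arm(plan=[{"dx":0,"dy":0,"dz":0,"rx":0,"ry":0,"rz":0,"claw":0.4},{"dx":0,"dy":0,"dz":0,"rx":0,"ry":0,"rz":0,"claw":0.4}])

```text
time_s: 17.75
ee_pos: [0.5912, -0.1074, 0.1892]
eef_rot: [3.141, -0.002, 3.029]
force: [0.2, 0.2, 0.0]
grip_width: 0.0563
grip_force: 0.0
```

Run:
```python
from h import *
c=cam('wrist');save(c,'w5.png');bar(c);o=telemetry.get_obs();print(o['ee_pos'],o['eef_rot'],fx(o['ee_pos']),o['moment'],o['qpos'])
s=plan([*fw([0,-.0945]),.095],3.03,claw=.4)
```

```text
bar red [ 0.04237376 -0.10684211] 195 blk [-0.04414498 -0.0816991 ] 380 mid [-0.00088561 -0.0942706 ] screw 0.28281793702175767
[ 0.59126345 -0.10733608  0.18976556] [ 3.14135385e+00 -1.42536240e-03  3.02929073e+00] [ 0.0001071  -0.09404809] [ 0.01773063 -0.0224997  -0.0272609 ] [-2.40547778e-01  4.40417584e-01  1.40690318e+00  5.66762566e-05
  1.29571609e+00 -1.69905745e+00]
{"dx":-0.000,"dy":-0.002,"dz":0.316,"rz":-0.0002,"claw":0.4},
{"dx":-0.000,"dy":-0.002,"dz":0.316,"rz":-0.0002,"claw":0.4},
{"dx":-0.000,"dy":-0.002,"dz":0.316,"rz":-0.0002,"claw":0.4},
--
```

View pics/w5.png

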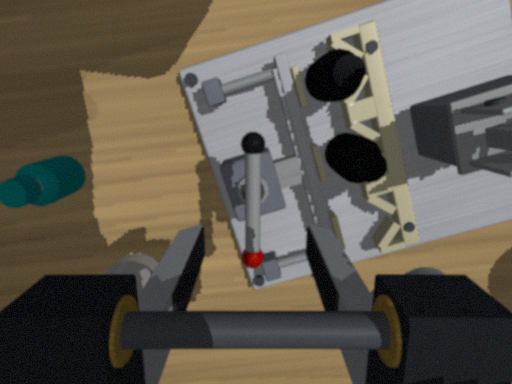

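>>> step_arm(plan=[{"dx":0,"dy":0,"dz":0.32,"rx":0,"ry":0,"rz":0,"claw":0.4},{"dx":0,"dy":0,"dz":0.32,"rx":0,"ry":0,"rz":0,"claw":0.4},{"dx":0,"dy":0,"dz":0.31,"rx":0,"ry":0,"rz":0,"claw":0.4},{"dx":0,"dy":0,"dz":0,"rx":0,"ry":0,"rz":0,"claw":0.4},{"dx":0,"dy":0,"dz":0,"rx":0,"ry":0,"rz":0,"claw":1},{"dx":0,"dy":0,"dz":0,"rx":0,"ry":0,"rz":0,"claw":1},{"dx":0,"dy":0,"dz":0,"rx":0,"ry":0,"rz":0,"claw":1},{"dx":0,"dy":0,"dz":0,"rx":0,"ry":0,"rz":0,"claw":1},{"dx":0,"dy":0,"dz":0,"rx":0,"ry":0,"rz":0,"claw":1},{"dx":0,"dy":0,"dz":0,"rx":0,"ry":0,"rz":0,"claw":1}], grip_force=40)

```text
time_s: 18.8
ee_pos: [0.5918, -0.1088, 0.0959]
eef_rot: [-3.139, 0.001, 3.033]
force: [-3.6, -28.5, -0.6]
grip_width: 0.0123
grip_force: 14.1
```

```bash
python3 -c "
from h import *
o=telemetry.get_obs();print(o['ee_pos'],o['eef_rot'],o['moment'],o['force'],o['grip_width'])"
```

```text
[ 0.59178715 -0.10880833  0.09592585] [-3.13932497e+00  6.05702534e-04  3.03292026e+00] [-5.05314662  0.7024353  -0.0990191 ] [ -3.58092003 -28.4548761   -0.62848314] 0.012268117722354432
```

>>> step_arm(plan=[{"dx":0,"dy":-0.013,"dz":0,"rx":0,"ry":0,"rz":0,"claw":1},{"dx":0,"dy":0,"dz":0,"rx":0,"ry":0,"rz":0,"claw":1},{"dx":0,"dy":0,"dz":0,"rx":0,"ry":0,"rz":0,"claw":1}])

```text
time_s: 19.1
ee_pos: [0.5917, -0.1094, 0.0959]
eef_rot: [-3.141, 0.001, 3.033]
force: [-1.4, -5.2, 4.1]
grip_width: 0.0109
grip_force: 40.0
```

>>> step_arm(plan=[{"dx":0,"dy":0,"dz":0,"rx":0,"ry":0,"rz":0.08,"claw":1},{"dx":0,"dy":0,"dz":0,"rx":0,"ry":0,"rz":0.08,"claw":1},{"dx":0,"dy":0,"dz":0,"rx":0,"ry":0,"rz":0.08,"claw":1},{"dx":0,"dy":0,"dz":0,"rx":0,"ry":0,"rz":0.08,"claw":1},{"dx":0,"dy":0,"dz":0,"rx":0,"ry":0,"rz":0.08,"claw":1}])

```text
time_s: 19.6
ee_pos: [0.5915, -0.1099, 0.0959]
eef_rot: [-3.14, 0.001, 2.4]
force: [-4.7, -9.2, 5.2]
grip_width: 0.0109
grip_force: 40.4
```

```bash
cat > m.py <<'E'
from h import *
o=telemetry.get_obs();print(o['ee_pos'].round(4),o['eef_rot'].round(3),'M',o['moment'].round(3),'F',o['force'].round(1),o['grip_width'],'screw',.29+3.033-o['eef_rot'][2])
E
python3 m.py
```

```text
[ 0.5915 -0.1099  0.0959] [-3.14e+00  1.00e-03  2.40e+00] M [-1.866  0.862  0.327] F [-4.7 -9.2  5.2] 0.010940132497649389 screw 0.9232765126206819
```

>>> step_arm(plan=[{"dx":0,"dy":-0.003,"dz":0,"rx":0,"ry":0,"rz":0.08,"claw":1},{"dx":0,"dy":0,"dz":0,"rx":0,"ry":0,"rz":0.08,"claw":1},{"dx":0,"dy":0,"dz":0,"rx":0,"ry":0,"rz":0.08,"claw":1},{"dx":0,"dy":0,"dz":0,"rx":0,"ry":0,"rz":0.08,"claw":1},{"dx":0,"dy":0,"dz":0,"rx":0,"ry":0,"rz":0.08,"claw":1},{"dx":0,"dy":0,"dz":0,"rx":0,"ry":0,"rz":0.08,"claw":1},{"dx":0,"dy":0,"dz":0,"rx":0,"ry":0,"rz":0.04,"claw":1},{"dx":0,"dy":0,"dz":0,"rx":0,"ry":0,"rz":0,"claw":1}])

```text
time_s: 20.4
ee_pos: [0.5907, -0.1103, 0.0959]
eef_rot: [-3.14, 0.002, 1.585]
force: [-8.6, -9.3, 7.7]
grip_width: 0.011
grip_force: 40.3
```

```bash
python3 m.py
```

```text
[ 0.5907 -0.1103  0.0959] [-3.140e+00  2.000e-03  1.585e+00] M [-1.921  1.762  0.228] F [-8.6 -9.3  7.7] 0.010977761500955871 screw 1.7375589831782765
```

>>> step_arm(plan=[{"dx":0,"dy":0,"dz":0,"rx":0,"ry":0,"rz":0.08,"claw":1},{"dx":0,"dy":0,"dz":0,"rx":0,"ry":0,"rz":0.08,"claw":1},{"dx":0,"dy":0,"dz":0,"rx":0,"ry":0,"rz":0.06,"claw":1},{"dx":0,"dy":0,"dz":0,"rx":0,"ry":0,"rz":0.03,"claw":1}])

```text
time_s: 20.8
ee_pos: [0.5903, -0.1103, 0.0959]
eef_rot: [-3.14, 0.003, 1.192]
force: [-12.4, -10.0, 10.4]
grip_width: 0.0112
grip_force: 40.5
```

```bash
python3 m.py
```

```text
[ 0.5903 -0.1103  0.0959] [-3.140e+00  3.000e-03  1.192e+00] M [-1.789  2.434  0.392] F [-12.4 -10.   10.4] 0.011228522268229749 screw 2.1314132948155997
```

>>> step_arm(plan=[{"dx":0,"dy":0,"dz":0,"rx":0,"ry":0,"rz":0.07,"claw":1},{"dx":0,"dy":0,"dz":0,"rx":0,"ry":0,"rz":0.07,"claw":1},{"dx":0,"dy":0,"dz":0,"rx":0,"ry":0,"rz":0.03,"claw":1}])

```text
time_s: 21.1
ee_pos: [0.5901, -0.1101, 0.0958]
eef_rot: [-3.14, 0.003, 0.924]
force: [-14.9, -8.6, 11.6]
grip_width: 0.0111
grip_force: 40.6
```

```bash
python3 m.py
```

```text
[ 0.5901 -0.1101  0.0958] [-3.14e+00  3.00e-03  9.24e-01] M [-1.569  2.815  0.414] F [-14.9  -8.6  11.6] 0.011105749473464184 screw 2.3988704708340887
```

>>> step_arm(plan=[{"dx":-0.007,"dy":-0.003,"dz":0,"rx":0,"ry":0,"rz":0.07,"claw":1},{"dx":0,"dy":0,"dz":0,"rx":0,"ry":0,"rz":0.05,"claw":1},{"dx":0,"dy":0,"dz":0,"rx":0,"ry":0,"rz":0.04,"claw":1}])

```text
time_s: 21.4
ee_pos: [0.5898, -0.11, 0.0958]
eef_rot: [-3.141, 0.002, 0.674]
force: [-11.1, -5.3, 9.9]
grip_width: 0.0109
grip_force: 40.7
```

```bash
python3 m.py
```

```text
[ 0.5898 -0.11    0.0958] [-3.141e+00  2.000e-03  6.740e-01] M [-0.966  2.188  0.406] F [-11.1  -5.3   9.9] 0.010911129857714716 screw 2.648996274101098
```

>>> step_arm(plan=[{"dx":0,"dy":0,"dz":0,"rx":0,"ry":0,"rz":0.06,"claw":1},{"dx":0,"dy":0,"dz":0,"rx":0,"ry":0,"rz":0.04,"claw":1}])

```text
time_s: 21.6
ee_pos: [0.5898, -0.1099, 0.0959]
eef_rot: [-3.141, 0.003, 0.517]
force: [-12.2, -3.7, 11.1]
grip_width: 0.0109
grip_force: 40.8
```

```bash
python3 m.py
```

```text
[ 0.5898 -0.1099  0.0959] [-3.141e+00  3.000e-03  5.170e-01] M [-0.847  2.394  0.438] F [-12.2  -3.7  11.1] 0.01090306613476621 screw 2.806421371216855
```

>>> step_arm(plan=[{"dx":0,"dy":0,"dz":0,"rx":0,"ry":0,"rz":0,"claw":0.4},{"dx":0,"dy":0,"dz":0,"rx":0,"ry":0,"rz":0,"claw":0.4},{"dx":0,"dy":0,"dz":0,"rx":0,"ry":0,"rz":0,"claw":0.4},{"dx":0,"dy":0,"dz":-0.3,"rx":0,"ry":0,"rz":0,"claw":0.4},{"dx":0,"dy":0,"dz":-0.3,"rx":0,"ry":0,"rz":0,"claw":0.4},{"dx":0,"dy":0,"dz":-0.4,"rx":0,"ry":0,"rz":0,"claw":0.4},{"dx":0,"dy":0,"dz":-0.4,"rx":0,"ry":0,"rz":0,"claw":0.4},{"dx":0,"dy":0,"dz":-0.4,"rx":0,"ry":0,"rz":0,"claw":0.4},{"dx":0,"dy":0,"dz":0,"rx":0,"ry":0,"rz":0,"claw":0.4},{"dx":0,"dy":0,"dz":0,"rx":0,"ry":0,"rz":0,"claw":0.4}])

```text
time_s: 22.6
ee_pos: [0.5909, -0.1094, 0.2757]
eef_rot: [3.141, -0.001, 0.52]
force: [-0.3, -0.4, -1.2]
grip_width: 0.0567
grip_force: 0.0
```

```bash
python3 m.py
python3 - <<'E'
from h import *
for n in ['wrist','top','scene']:
    c=cam(n);bar(c)
    for q in caps(c,(.45,.65,-.06,.02)): print(n,q,fx(q))
    save(c,n+'6.png')
# free-moment baseline
E
```

```text
[ 0.5909 -0.1094  0.2757] [ 3.141e+00 -1.000e-03  5.200e-01] M [-0.055  0.111 -0.04 ] F [-0.3 -0.4 -1.2] 0.05672328802981876 screw 2.8027483812906
bar red [-0.04203697 -0.11077123] 127 blk [ 0.04213913 -0.07896436] 205 mid [ 5.10798566e-05 -9.48677911e-02] screw 2.780316008291434
wrist (0.5745, -0.0162, 0.0955, 0.0121, 556) [ 0.00085363 -0.00138612]
wrist (0.5044, -0.0298, 0.0956, 0.0115, 517) [-0.07055335 -0.00150511]
bar red [-0.04521547 -0.11095884] 10 blk [nan nan] 0 mid [nan nan] screw nan
top (0.5726, -0.0155, 0.0972, 0.0108, 34) [-0.00088002 -0.00033995]
bar red [-0.04188606 -0.11298111] 12 blk [ 0.04449197 -0.08124193] 25 mid [ 0.00130295 -0.09711152] screw 2.7894618729617116
scene (0.5066, -0.0297, 0.0938, 0.0115, 71) [-0.06837404 -0.00182231]
scene (0.5764, -0.0177, 0.093, 0.0119, 79) [ 0.00243622 -0.00321789]h.py:64: RuntimeWarning: Mean of empty slice
  r,b=np.nanmean(Q[red],0),np.nanmean(Q[blk],0);print('bar red',r,red.sum(),'blk',b,blk.sum(),'mid',(r+b)/2,'screw',-np.arctan2(*(r-b)[::-1]))
```

```bash
sed -i 's/O=np.array(\[.5734,-.0150\])/O=np.array([.5737,-.0164])/' h.py
python3 - <<'E'
from h import *
p=telemetry.get_obs()['ee_pos'];w=fw([0,.20])
s=plan([p[0],p[1],.38],claw=.4)
s=plan([*w,.36],1.761,claw=.4,s=s,n=10)
E
```

```text
{"dx":0.000,"dy":0.000,"dz":-0.353,"rz":-0.0000,"claw":0.4},
{"dx":0.000,"dy":0.000,"dz":-0.353,"rz":-0.0000,"claw":0.4},
{"dx":0.000,"dy":0.000,"dz":-0.353,"rz":-0.0000,"claw":0.4},
--
{"dx":0.096,"dy":-0.278,"dz":0.020,"rz":-0.0790,"claw":0.4},
{"dx":0.130,"dy":-0.264,"dz":0.020,"rz":-0.0790,"claw":0.4},
{"dx":0.162,"dy":-0.246,"dz":0.020,"rz":-0.0790,"claw":0.4},
{"dx":0.191,"dy":-0.224,"dz":0.020,"rz":-0.0790,"claw":0.4},
{"dx":0.217,"dy":-0.199,"dz":0.020,"rz":-0.0790,"claw":0.4},
{"dx":0.240,"dy":-0.170,"dz":0.020,"rz":-0.0790,"claw":0.4},
{"dx":0.260,"dy":-0.139,"dz":0.020,"rz":-0.0790,"claw":0.4},
{"dx":0.275,"dy":-0.106,"dz":0.020,"rz":-0.0790,"claw":0.4},
{"dx":0.286,"dy":-0.071,"dz":0.020,"rz":-0.0790,"claw":0.4},
{"dx":0.292,"dy":-0.035,"dz":0.020,"rz":-0.0790,"claw":0.4},
--
```

>>> step_arm(plan=[{"dx":0,"dy":0,"dz":-0.35,"rx":0,"ry":0,"rz":0,"claw":0.4},{"dx":0,"dy":0,"dz":-0.35,"rx":0,"ry":0,"rz":0,"claw":0.4},{"dx":0,"dy":0,"dz":-0.35,"rx":0,"ry":0,"rz":0,"claw":0.4}])

```text
time_s: 23.05
ee_pos: [0.5906, -0.1094, 0.3806]
eef_rot: [-3.14, 0.002, 0.52]
force: [0.4, -0.3, 0.3]
grip_width: 0.0564
grip_force: 0.0
```

>>> step_arm(plan=[{"dx":0.096,"dy":-0.278,"dz":0.02,"rx":0,"ry":0,"rz":-0.079,"claw":0.4},{"dx":0.13,"dy":-0.264,"dz":0.02,"rx":0,"ry":0,"rz":-0.079,"claw":0.4},{"dx":0.162,"dy":-0.246,"dz":0.02,"rx":0,"ry":0,"rz":-0.079,"claw":0.4},{"dx":0.191,"dy":-0.224,"dz":0.02,"rx":0,"ry":0,"rz":-0.079,"claw":0.4},{"dx":0.217,"dy":-0.199,"dz":0.02,"rx":0,"ry":0,"rz":-0.079,"claw":0.4},{"dx":0.24,"dy":-0.17,"dz":0.02,"rx":0,"ry":0,"rz":-0.079,"claw":0.4},{"dx":0.26,"dy":-0.139,"dz":0.02,"rx":0,"ry":0,"rz":-0.079,"claw":0.4},{"dx":0.275,"dy":-0.106,"dz":0.02,"rx":0,"ry":0,"rz":-0.079,"claw":0.4},{"dx":0.286,"dy":-0.071,"dz":0.02,"rx":0,"ry":0,"rz":-0.079,"claw":0.4},{"dx":0.292,"dy":-0.035,"dz":0.02,"rx":0,"ry":0,"rz":-0.079,"claw":0.4}])

```text
time_s: 24.05
ee_pos: [0.536, 0.181, 0.3593]
eef_rot: [-3.14, 0.0, 1.766]
force: [0.5, 0.5, -0.7]
grip_width: 0.0566
grip_force: 0.0
```

>>> step_arm(plan=[{"dx":0,"dy":0,"dz":0,"rx":0,"ry":0,"rz":0,"claw":0.4},{"dx":0,"dy":0,"dz":0,"rx":0,"ry":0,"rz":0,"claw":0.4}])

```text
time_s: 24.25
ee_pos: [0.5363, 0.1799, 0.3596]
eef_rot: [-3.14, 0.0, 1.76]
force: [-0.9, -0.9, -0.5]
grip_width: 0.0566
grip_force: 0.0
```

```bash
cat >> h.py <<'E'
def handle(c):
    P=cloud(c);im=c['img'].astype(int);Q=fx(P);Z=P[...,2]
    m=(im[...,0]>60)&(im[...,0]>2.5*im[...,1])&(Z>.12)&(Z<.28)&(np.abs(Q[...,0])<.03)&(Q[...,1]>.03)&(Q[...,1]<.28)
    q=np.c_[Q[m],Z[m]];print('handle',m.sum(),q.min(0).round(4),q.max(0).round(4),'med',np.median(q,0).round(4))
    # top-of-bar line, angle of handle from hinge
    a=np.polyfit(q[:,1],q[:,2],1);print('slope',a,'lean from vertical',np.pi/2-np.arctan(a[0]))
E
python3 - <<'E'
from h import *
c=cam('wrist');save(c,'w7.png');handle(c);c2=cam('top');handle(c2)
o=telemetry.get_obs();print(o['ee_pos'],o['eef_rot'],fx(o['ee_pos']))
E
```

```text
handle 675 [-0.0071  0.1815  0.1709] [0.0079 0.2352 0.2064] med [0.0008 0.213  0.196 ]
slope [0.65205969 0.05545276] lean from vertical 0.9929745294838808
handle 38 [-0.0075  0.1803  0.169 ] [0.0067 0.205  0.195 ] med [-0.0012  0.1926  0.1799]
slope [0.86276351 0.01306777] lean from vertical 0.8589388987865731
[0.53660939 0.17904031 0.36008449] [-3.14079157e+00  1.77328486e-04  1.75832131e+00] [0.00047987 0.19892813]
```

View pics/w7.png

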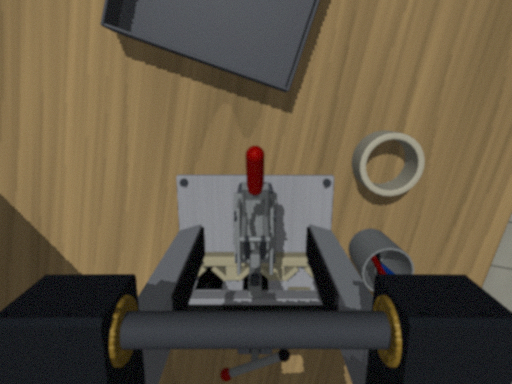

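>>> step_arm(plan=[{"dx":0.21,"dy":0,"dz":0.3,"rx":0,"ry":0,"rz":0,"claw":0.4},{"dx":0,"dy":0,"dz":0.4,"rx":0,"ry":0,"rz":0,"claw":0.4},{"dx":0,"dy":0,"dz":0.4,"rx":0,"ry":0,"rz":0,"claw":0.4},{"dx":0,"dy":0,"dz":0.4,"rx":0,"ry":0,"rz":0,"claw":0.4},{"dx":0,"dy":0,"dz":0.2,"rx":0,"ry":0,"rz":0,"claw":0.4},{"dx":0,"dy":0,"dz":0,"rx":0,"ry":0,"rz":0,"claw":0.4},{"dx":0,"dy":0,"dz":0,"rx":0,"ry":0,"rz":0,"claw":1},{"dx":0,"dy":0,"dz":0,"rx":0,"ry":0,"rz":0,"claw":1},{"dx":0,"dy":0,"dz":0,"rx":0,"ry":0,"rz":0,"claw":1},{"dx":0,"dy":0,"dz":0,"rx":0,"ry":0,"rz":0,"claw":1}], grip_force=25)

```text
time_s: 25.35
ee_pos: [0.5327, 0.2005, 0.1914]
eef_rot: [3.14, -0.0, 1.76]
force: [-0.9, -0.6, -0.1]
grip_width: 0.0282
grip_force: 0.0
```

```bash
cat > t.py <<'E'
from h import *
o=telemetry.get_obs();q=fx(o['ee_pos']);z=o['ee_pos'][2]+.002
a=np.arctan2(q[1]-.143,z-.130);r=np.hypot(q[1]-.143,z-.13)
print('fx',q.round(4),'z',z.round(4),'lean',a.round(3),'toggle',(.9-a).round(3),'r',r.round(4),'F fixture',(F.T@o['force'][:2]).round(1),o['force'][2].round(1),'w',o['grip_width'].round(4),o['eef_rot'].round(3))
E
python3 t.py
python3 - <<'E'
import numpy as np
# arc rows from lean .9 to -.48, r=.1, tool dx=+fy, dz=-z
a=np.linspace(.9,-.48,12)
for i in range(11): print(i,(1*(np.sin(a[i+1])-np.sin(a[i]))).round(3),(-(np.cos(a[i+1])-np.cos(a[i]))).round(3))
E
```

```text
0 -0.084 -0.093
1 -0.095 -0.082
2 -0.104 -0.069
3 -0.112 -0.056
4 -0.118 -0.041
5 -0.123 -0.026
6 -0.125 -0.011
7 -0.125 0.005
8 -0.124 0.021
9 -0.12 0.036
10 -0.115 0.051Traceback (most recent call last):
  File "t.py", line 4, in <module>
    print('fx',q.round(4),'z',z.round(4),'lean',a.round(3),'toggle',(.9-a).round(3),'r',r.round(4),'F fixture',(F.T@o['force'][:2]).round(1),o['force'][2].round(1),'w',o['grip_width'].round(4),o['eef_rot'].round(3))
                                                                                                                                                                        ^^^^^^^^^^^^^^^^^^^^^
AttributeError: 'float' object has no attribute 'round'
```

>>> step_arm(plan=[{"dx":0,"dy":0,"dz":0,"rx":0,"ry":0,"rz":0,"claw":1},{"dx":0,"dy":0,"dz":0,"rx":0,"ry":0,"rz":0,"claw":1},{"dx":0,"dy":0,"dz":0,"rx":0,"ry":0,"rz":0,"claw":1}])

```text
time_s: 25.65
ee_pos: [0.532, 0.2004, 0.1909]
eef_rot: [-3.14, 0.0, 1.761]
force: [-5.4, -1.8, 4.3]
grip_width: 0.0174
grip_force: 25.0
```

```bash
sed -i "s/o\['grip_width'\].round(4)/o['grip_width']/" t.py; python3 t.py
```

```text
fx [-1.000e-04  2.208e-01] z 0.1929 lean 0.891 toggle 0.009 r 0.1 F fixture [-5.6 -0.7] 4.3 w 0.017412315333098588 [-3.14   0.     1.761]
```

>>> step_arm(plan=[{"dx":-0.084,"dy":0,"dz":-0.093,"rx":0,"ry":0,"rz":0,"claw":1},{"dx":-0.095,"dy":0,"dz":-0.082,"rx":0,"ry":0,"rz":0,"claw":1},{"dx":-0.104,"dy":0,"dz":-0.069,"rx":0,"ry":0,"rz":0,"claw":1},{"dx":-0.112,"dy":0,"dz":-0.056,"rx":0,"ry":0,"rz":0,"claw":1},{"dx":0,"dy":0,"dz":0,"rx":0,"ry":0,"rz":0,"claw":1}])

```text
time_s: 26.15
ee_pos: [0.5397, 0.1596, 0.2212]
eef_rot: [-3.14, 0.001, 1.759]
force: [-8.3, -4.3, -0.1]
grip_width: 0.0173
grip_force: 25.0
```

```bash
python3 t.py
```

```text
fx [-1.000e-04  1.792e-01] z 0.2232 lean 0.371 toggle 0.529 r 0.1 F fixture [-9.  -2.7] -0.1 w 0.017282138901677707 [-3.140e+00  1.000e-03  1.759e+00]
```

>>> step_arm(plan=[{"dx":-0.118,"dy":-0.003,"dz":-0.041,"rx":0,"ry":0,"rz":0,"claw":1},{"dx":-0.123,"dy":-0.003,"dz":-0.026,"rx":0,"ry":0,"rz":0,"claw":1},{"dx":-0.125,"dy":0,"dz":-0.011,"rx":0,"ry":0,"rz":0,"claw":1},{"dx":-0.125,"dy":0,"dz":0.005,"rx":0,"ry":0,"rz":0,"claw":1},{"dx":0,"dy":0,"dz":0,"rx":0,"ry":0,"rz":0,"claw":1}])

```text
time_s: 26.65
ee_pos: [0.549, 0.1106, 0.2287]
eef_rot: [3.141, 0.002, 1.759]
force: [-5.2, -4.7, 2.1]
grip_width: 0.0125
grip_force: 22.1
```

```bash
python3 t.py
```

```text
fx [-0.0003  0.1294] z 0.2307 lean -0.134 toggle 1.034 r 0.1016 F fixture [-6.  -3.7] 2.1 w 0.012471551299721589 [3.141e+00 2.000e-03 1.759e+00]
```

>>> step_arm(plan=[{"dx":-0.124,"dy":0,"dz":0.021,"rx":0,"ry":0,"rz":0,"claw":1},{"dx":-0.12,"dy":0,"dz":0.036,"rx":0,"ry":0,"rz":0,"claw":1},{"dx":-0.06,"dy":0,"dz":0.025,"rx":0,"ry":0,"rz":0,"claw":1},{"dx":0,"dy":0,"dz":0,"rx":0,"ry":0,"rz":0,"claw":1}])

```text
time_s: 27.05
ee_pos: [0.5545, 0.0823, 0.2193]
eef_rot: [-3.141, 0.0, 1.759]
force: [-0.3, 0.8, 0.4]
grip_width: 0.0008
grip_force: 0.0
```

```bash
python3 t.py
```

```text
fx [-0.0002  0.1005] z 0.2213 lean -0.435 toggle 1.335 r 0.1007 F fixture [-0.2  0.9] 0.4 w 0.0007709656618277228 [-3.141  0.     1.759]
```

Run:
```python
from h import *
c=cam('wrist');save(c,'w8.png')
try: handle(c)
except Exception as e: print(e)
c=cam('top')
try: handle(c)
except Exception as e: print(e)
c=cam('scene')
try: handle(c)
except Exception as e: print(e)
im=cv2.resize(c['img'][100:260,200:370],None,fx=3,fy=3,interpolation=cv2.INTER_CUBIC);cv2.imwrite('pics/s8.png',im[:,:,::-1])
a=cv2.imread('pics/w8.png');h=np.zeros((480,510+512,3),np.uint8);h[:480,:510]=im[:480,:510,::-1];h[:384,510:]=a;cv2.imwrite('pics/c8.png',cv2.resize(h,(800,376)))
```

```text
handle 1669 [-0.008   0.1341  0.1902] [0.0086 0.1513 0.2466] med [1.000e-04 1.453e-01 2.422e-01]
slope [-1.75664709  0.49062199] lean from vertical 2.6240780727882727
zero-size array to reduction operation minimum which has no identity
handle 19 [0.0021 0.1328 0.1869] [0.0107 0.1424 0.2091] med [0.0078 0.137  0.1989]
slope [0.83474873 0.08425802] lean from vertical 0.8752233133332835
```

View pics/c8.png

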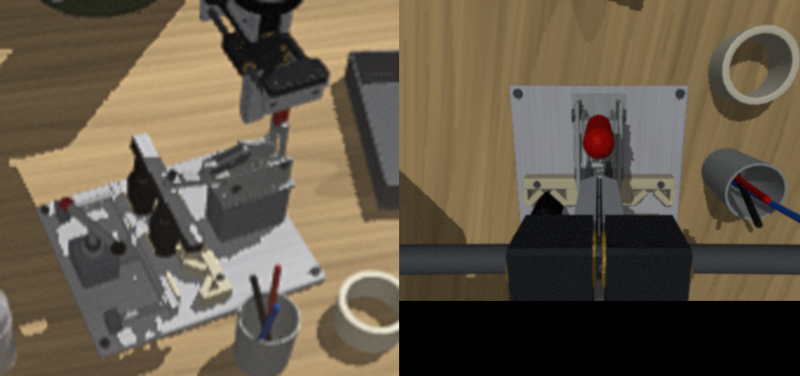

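>>> step_arm(plan=[{"dx":0,"dy":0,"dz":-0.4,"rx":0,"ry":0,"rz":0,"claw":1},{"dx":0,"dy":0,"dz":-0.4,"rx":0,"ry":0,"rz":0,"claw":1},{"dx":0.4,"dy":0,"dz":0,"rx":0,"ry":0,"rz":0,"claw":1},{"dx":0.4,"dy":0,"dz":0,"rx":0,"ry":0,"rz":0,"claw":1},{"dx":0,"dy":0,"dz":0,"rx":0,"ry":0,"rz":0,"claw":1},{"dx":0,"dy":0,"dz":0.4,"rx":0,"ry":0,"rz":0,"claw":1},{"dx":0,"dy":0,"dz":0.37,"rx":0,"ry":0,"rz":0,"claw":1},{"dx":0,"dy":0,"dz":0,"rx":0,"ry":0,"rz":0,"claw":1}])

```text
time_s: 28.0
ee_pos: [0.5375, 0.1615, 0.2184]
eef_rot: [-3.134, 0.0, 1.761]
force: [-0.6, 0.4, 0.2]
grip_width: 0.0007
grip_force: 0.0
```

```bash
python3 t.py; python3 -c "
from h import *
c=cam('wrist');handle(c)"
```

```text
fx [-0.0019  0.1815] z 0.2204 lean 0.403 toggle 0.497 r 0.0983 F fixture [-0.5  0.5] 0.2 w 0.0007129555606976293 [-3.134  0.     1.761]
handle 75 [-0.0025  0.1362  0.2438] [0.0004 0.1458 0.2464] med [-0.001   0.1421  0.2451]
slope [0.0647494  0.23586803] lean from vertical 1.5061371904196519
```

>>> step_arm(plan=[{"dx":-0.15,"dy":0.01,"dz":0,"rx":0,"ry":0,"rz":0,"claw":1},{"dx":-0.12,"dy":0,"dz":0,"rx":0,"ry":0,"rz":0,"claw":1},{"dx":-0.1,"dy":0,"dz":0,"rx":0,"ry":0,"rz":0,"claw":1},{"dx":-0.08,"dy":0,"dz":0,"rx":0,"ry":0,"rz":0,"claw":1},{"dx":0,"dy":0,"dz":0,"rx":0,"ry":0,"rz":0,"claw":1}])

```text
time_s: 28.55
ee_pos: [0.5491, 0.1169, 0.2233]
eef_rot: [3.141, -0.0, 1.759]
force: [-0.1, 0.9, 1.2]
grip_width: 0.0005
grip_force: 0.7
```

```bash
python3 t.py
```

```text
fx [0.001  0.1356] z 0.2253 lean -0.078 toggle 0.978 r 0.0956 F fixture [0.1 0.9] 1.2 w 0.0005447196379245471 [ 3.141 -0.     1.759]
```

>>> step_arm(plan=[{"dx":-0.06,"dy":0,"dz":0,"rx":0,"ry":0,"rz":0,"claw":1},{"dx":-0.04,"dy":0,"dz":0,"rx":0,"ry":0,"rz":0,"claw":1},{"dx":0,"dy":0,"dz":0,"rx":0,"ry":0,"rz":0,"claw":1}])

```text
time_s: 28.85
ee_pos: [0.5506, 0.1076, 0.2228]
eef_rot: [-3.141, 0.001, 1.76]
force: [-0.0, -0.7, -0.2]
grip_width: 0.0002
grip_force: 0.3
```

```bash
python3 t.py; python3 -c "
from h import *
c=cam('wrist');handle(c)"
```

```text
fx [0.0007 0.1261] z 0.2248 lean -0.176 toggle 1.076 r 0.0963 F fixture [-0.2 -0.7] -0.2 w 0.00020225048251040848 [-3.141e+00  1.000e-03  1.760e+00]
handle 17 [0.0002 0.1263 0.1814] [0.0027 0.134  0.2074] med [0.0014 0.1271 0.1838]
slope [ 3.1622919  -0.21766657] lean from vertical 0.3062760750991238
```

>>> step_arm(plan=[{"dx":-0.05,"dy":0,"dz":0.02,"rx":0,"ry":0,"rz":0,"claw":1},{"dx":-0.04,"dy":0,"dz":0.02,"rx":0,"ry":0,"rz":0,"claw":1},{"dx":0,"dy":0,"dz":0,"rx":0,"ry":0,"rz":0,"claw":1}])

```text
time_s: 29.2
ee_pos: [0.5517, 0.1031, 0.2208]
eef_rot: [3.139, -0.007, 1.762]
force: [-12.6, 27.3, 19.1]
grip_width: 0.0006
grip_force: 17.7
```

```bash
python3 t.py
python3 - <<'E'
from h import *
c=cam('scene');im=cv2.resize(c['img'][100:260,200:370],None,fx=3,fy=3,interpolation=cv2.INTER_CUBIC)
w=cam('wrist')['img'];h=np.zeros((480,1022,3),np.uint8);h[:,:510]=im;h[:384,510:]=w;cv2.imwrite('pics/c9.png',cv2.resize(h,(800,376))[:,:,::-1])
E
```

```text
fx [0.001  0.1215] z 0.2228 lean -0.228 toggle 1.128 r 0.0953 F fixture [-7.2 29.2] 19.1 w 0.0005682377607467031 [ 3.139 -0.007  1.762]
```

View pics/c9.png

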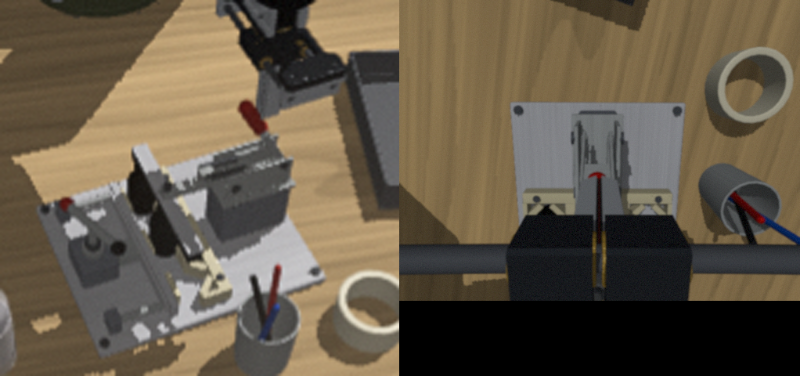

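>>> step_arm(plan=[{"dx":0.3,"dy":0,"dz":0,"rx":0,"ry":0,"rz":0,"claw":1},{"dx":0,"dy":0,"dz":-0.3,"rx":0,"ry":0,"rz":0,"claw":0.8},{"dx":0,"dy":0,"dz":-0.4,"rx":0,"ry":0,"rz":0,"claw":0.5},{"dx":0,"dy":0,"dz":-0.4,"rx":0,"ry":0,"rz":0,"claw":0.4},{"dx":0,"dy":0,"dz":0,"rx":0,"ry":0,"rz":0,"claw":0.4},{"dx":0,"dy":0,"dz":0,"rx":0,"ry":0,"rz":0,"claw":0.4}])

```text
time_s: 29.9
ee_pos: [0.5468, 0.1286, 0.3289]
eef_rot: [3.14, 0.0, 1.76]
force: [0.7, -0.1, -1.2]
grip_width: 0.0372
grip_force: 0.0
```

```bash
python3 t.py; python3 -c "
from h import *
c=cam('wrist');handle(c)
for n in ['wrist','scene','top']:
    c=cam(n)
    for q in caps(c,(.45,.65,-.06,.02)): print(n,q,fx(q))
"
```

```text
fx [0.0009 0.1475] z 0.3309 lean 0.022 toggle 0.878 r 0.2009 F fixture [ 0.7 -0.2] -1.2 w 0.037214213886481565 [3.14 0.   1.76]
handle 1028 [-0.0082  0.0707  0.1333] [0.0109 0.1259 0.2349] med [1.000e-04 1.081e-01 2.145e-01]
slope [-1.51966973  0.37739244] lean from vertical 2.5595877523333677
wrist (0.6027, -0.0016, 0.1002, 0.0227, 187) [0.03127289 0.00905795]
wrist (0.5425, -0.0138, 0.0981, 0.0215, 141) [-0.03014782  0.00844445]
scene (0.5745, -0.0267, 0.0999, 0.0724, 109) [-0.00115925 -0.01026578]
```

>>> step_arm(plan=[{"dx":-0.25,"dy":-0.008,"dz":0,"rx":0,"ry":0,"rz":0,"claw":0.4},{"dx":-0.25,"dy":0,"dz":0,"rx":0,"ry":0,"rz":0,"claw":0.4},{"dx":0,"dy":0,"dz":0.4,"rx":0,"ry":0,"rz":0,"claw":0.4},{"dx":0,"dy":0,"dz":0.4,"rx":0,"ry":0,"rz":0,"claw":0.4},{"dx":0,"dy":0,"dz":0.32,"rx":0,"ry":0,"rz":0,"claw":0.4},{"dx":0,"dy":0,"dz":0,"rx":0,"ry":0,"rz":0,"claw":1},{"dx":0,"dy":0,"dz":0,"rx":0,"ry":0,"rz":0,"claw":1},{"dx":0,"dy":0,"dz":0,"rx":0,"ry":0,"rz":0,"claw":1},{"dx":0,"dy":0,"dz":0,"rx":0,"ry":0,"rz":0,"claw":1},{"dx":0,"dy":0,"dz":0,"rx":0,"ry":0,"rz":0,"claw":1}], grip_force=50)

```text
time_s: 31.1
ee_pos: [0.5556, 0.0796, 0.2177]
eef_rot: [3.14, 0.0, 1.761]
force: [-0.7, -0.3, 1.1]
grip_width: 0.0198
grip_force: 0.0
```

>>> step_arm(plan=[{"dx":0,"dy":0,"dz":0,"rx":0,"ry":0,"rz":0,"claw":1},{"dx":0,"dy":0,"dz":0,"rx":0,"ry":0,"rz":0,"claw":1}])

```text
time_s: 31.3
ee_pos: [0.5549, 0.0795, 0.2176]
eef_rot: [-3.141, 0.0, 1.761]
force: [-7.6, -0.9, 6.4]
grip_width: 0.0168
grip_force: 50.0
```

```bash
python3 t.py
```

```text
fx [-0.0004  0.0977] z 0.2196 lean -0.468 toggle 1.368 r 0.1004 F fixture [-7.6  0.5] 6.4 w 0.01677900036869266 [-3.141  0.     1.761]
```

Toggle reads locked (about 1.37–1.38). Now swing it back along the arc.

>>> step_arm(plan=[{"dx":0.055,"dy":0,"dz":-0.026,"rx":0,"ry":0,"rz":0,"claw":1},{"dx":0.06,"dy":0,"dz":-0.025,"rx":0,"ry":0,"rz":0,"claw":1},{"dx":0.12,"dy":0,"dz":-0.036,"rx":0,"ry":0,"rz":0,"claw":1},{"dx":0.124,"dy":0,"dz":-0.021,"rx":0,"ry":0,"rz":0,"claw":1},{"dx":0.125,"dy":0,"dz":-0.005,"rx":0,"ry":0,"rz":0,"claw":1},{"dx":0,"dy":0,"dz":0,"rx":0,"ry":0,"rz":0,"claw":1}])

```text
time_s: 31.9
ee_pos: [0.5457, 0.1273, 0.2281]
eef_rot: [-3.141, 0.001, 1.761]
force: [-4.3, -3.1, 1.0]
grip_width: 0.0154
grip_force: 49.9
```

```bash
python3 t.py
```

```text
fx [-0.0004  0.1465] z 0.2301 lean 0.035 toggle 0.865 r 0.1001 F fixture [-4.8 -2.2] 1.0 w 0.015402081312071634 [-3.141e+00  1.000e-03  1.761e+00]
```

>>> step_arm(plan=[{"dx":0.125,"dy":0,"dz":0.011,"rx":0,"ry":0,"rz":0,"claw":1},{"dx":0.123,"dy":0,"dz":0.026,"rx":0,"ry":0,"rz":0,"claw":1},{"dx":0.118,"dy":0,"dz":0.041,"rx":0,"ry":0,"rz":0,"claw":1},{"dx":0.112,"dy":0,"dz":0.056,"rx":0,"ry":0,"rz":0,"claw":1},{"dx":0,"dy":0,"dz":0,"rx":0,"ry":0,"rz":0,"claw":1}])

```text
time_s: 32.4
ee_pos: [0.5365, 0.1753, 0.2135]
eef_rot: [-3.14, -0.0, 1.762]
force: [0.1, 0.1, 0.3]
grip_width: 0.0005
grip_force: 0.0
```

```bash
python3 t.py
```

```text
fx [-0.0003  0.1953] z 0.2155 lean 0.549 toggle 0.351 r 0.1002 F fixture [0.1 0. ] 0.3 w 0.0004776314390867695 [-3.14  -0.     1.762]
```

>>> step_arm(plan=[{"dx":0.104,"dy":0,"dz":0.069,"rx":0,"ry":0,"rz":0,"claw":1},{"dx":0.095,"dy":0,"dz":0.082,"rx":0,"ry":0,"rz":0,"claw":1},{"dx":0.08,"dy":0,"dz":0.085,"rx":0,"ry":0,"rz":0,"claw":1},{"dx":0,"dy":0,"dz":0,"rx":0,"ry":0,"rz":0,"claw":1}])

```text
time_s: 32.8
ee_pos: [0.5311, 0.2022, 0.1893]
eef_rot: [-3.139, 0.0, 1.762]
force: [0.4, -0.5, 0.4]
grip_width: 0.0001
grip_force: 0.0
```

```bash
python3 t.py
```

```text
fx [-0.0006  0.2227] z 0.1913 lean 0.915 toggle -0.015 r 0.1006 F fixture [ 0.3 -0.5] 0.4 w 5.8758779647409955e-05 [-3.139  0.     1.762]
```

>>> step_arm(plan=[{"dx":0.1,"dy":0,"dz":-0.2,"rx":0,"ry":0,"rz":0,"claw":1},{"dx":0,"dy":0,"dz":-0.45,"rx":0,"ry":0,"rz":0,"claw":1},{"dx":0,"dy":0,"dz":-0.45,"rx":0,"ry":0,"rz":0,"claw":1},{"dx":0,"dy":0,"dz":0,"rx":0,"ry":0,"rz":0,"claw":1}])

```text
time_s: 33.2
ee_pos: [0.5313, 0.2116, 0.3074]
eef_rot: [3.132, -0.001, 1.761]
force: [0.2, 0.4, 1.1]
grip_width: 0.0004
grip_force: 0.0
```

```bash
python3 t.py;python3 -c "
from h import *
c=cam('wrist');handle(c);c=cam('scene');handle(c)"
```

```text
fx [0.0014 0.2319] z 0.3094 lean 0.46 toggle 0.44 r 0.2002 F fixture [0.3 0.4] 1.1 w 0.00044873274757118093 [ 3.132e+00 -1.000e-03  1.761e+00]Traceback (most recent call last):
  File "<string>", line 3, in <module>
    c=cam('wrist');handle(c);c=cam('scene');handle(c)
                   ~~~~~~^^^
  File "h.py", line 68, in handle
    q=np.c_[Q[m],Z[m]];print('handle',m.sum(),q.min(0).round(4),q.max(0).round(4),'med',np.median(q,0).round(4))
                                              ~~~~~^^^
    return umr_minimum(a, axis, None, out, keepdims, initial, where)
ValueError: zero-size array to reduction operation minimum which has no identity
```

>>> step_arm(plan=[{"dx":-0.4,"dy":-0.01,"dz":0,"rx":0,"ry":0,"rz":0,"claw":1},{"dx":-0.4,"dy":-0.01,"dz":0,"rx":0,"ry":0,"rz":0,"claw":1},{"dx":-0.4,"dy":0,"dz":0,"rx":0,"ry":0,"rz":0,"claw":1},{"dx":0,"dy":0,"dz":0,"rx":0,"ry":0,"rz":0,"claw":1},{"dx":0,"dy":0,"dz":0,"rx":0,"ry":0,"rz":0,"claw":1}])

```text
time_s: 33.75
ee_pos: [0.5505, 0.0925, 0.2998]
eef_rot: [-3.14, -0.0, 1.759]
force: [-0.5, 0.2, 1.0]
grip_width: 0.0005
grip_force: 0.0
```

```bash
python3 t.py;python3 -c "
from h import *
c=cam('wrist');handle(c)"
```

```text
fx [-0.0022  0.1113] z 0.3018 lean -0.183 toggle 1.083 r 0.1747 F fixture [-0.4  0.3] 1.0 w 0.0004534683556945755 [-3.14  -0.     1.759]
handle 704 [-0.0075  0.133   0.1936] [0.0083 0.1505 0.2469] med [0.0003 0.1446 0.242 ]
slope [-1.85482915  0.50261562] lean from vertical 2.647130728389229
```

>>> step_arm(plan=[{"dx":0,"dy":0.015,"dz":0.36,"rx":0,"ry":0,"rz":0,"claw":1},{"dx":0,"dy":0,"dz":0.36,"rx":0,"ry":0,"rz":0,"claw":1},{"dx":0.11,"dy":0,"dz":0,"rx":0,"ry":0,"rz":0,"claw":1},{"dx":0.11,"dy":0,"dz":0,"rx":0,"ry":0,"rz":0,"claw":1},{"dx":0.11,"dy":0,"dz":0,"rx":0,"ry":0,"rz":0,"claw":1},{"dx":0.11,"dy":0,"dz":0,"rx":0,"ry":0,"rz":0,"claw":1},{"dx":0.11,"dy":0,"dz":0.02,"rx":0,"ry":0,"rz":0,"claw":1},{"dx":0,"dy":0,"dz":0,"rx":0,"ry":0,"rz":0,"claw":1}])

```text
time_s: 34.6
ee_pos: [0.5418, 0.1495, 0.229]
eef_rot: [3.139, 0.0, 1.763]
force: [0.4, -0.1, 1.3]
grip_width: 0.0005
grip_force: 0.3
```

```bash
python3 t.py
```

```text
fx [-0.      0.1689] z 0.231 lean 0.251 toggle 0.649 r 0.1043 F fixture [ 0.4 -0.1] 1.3 w 0.0004627065091629534 [3.139 0.    1.763]
```

>>> step_arm(plan=[{"dx":0.1,"dy":0,"dz":0.04,"rx":0,"ry":0,"rz":0,"claw":1},{"dx":0.1,"dy":0,"dz":0.05,"rx":0,"ry":0,"rz":0,"claw":1},{"dx":0.1,"dy":0,"dz":0.06,"rx":0,"ry":0,"rz":0,"claw":1},{"dx":0,"dy":0,"dz":0,"rx":0,"ry":0,"rz":0,"claw":1}])

```text
time_s: 35.0
ee_pos: [0.5359, 0.1781, 0.2127]
eef_rot: [3.141, -0.0, 1.762]
force: [-0.3, 0.6, 0.4]
grip_width: 0.0002
grip_force: 0.0
```

```bash
python3 t.py; python3 -c "
from h import *
c=cam('wrist');handle(c)"
```

```text
fx [-0.0004  0.1982] z 0.2147 lean 0.577 toggle 0.323 r 0.1011 F fixture [-0.2  0.7] 0.4 w 0.00023092278013680972 [ 3.141 -0.     1.762]
handle 1206 [-0.0077  0.2047  0.1889] [0.0085 0.2335 0.2092] med [2.000e-04 2.231e-01 2.041e-01]
slope [0.35257125 0.12489359] lean from vertical 1.231832698217111
```

>>> step_arm(plan=[{"dx":0.03,"dy":0,"dz":0.03,"rx":0,"ry":0,"rz":0,"claw":1},{"dx":0,"dy":0,"dz":0,"rx":0,"ry":0,"rz":0,"claw":1},{"dx":-0.1,"dy":0,"dz":-0.1,"rx":0,"ry":0,"rz":0,"claw":0.8},{"dx":0,"dy":0,"dz":-0.4,"rx":0,"ry":0,"rz":0,"claw":0.4},{"dx":0,"dy":0,"dz":-0.4,"rx":0,"ry":0,"rz":0,"claw":0.4},{"dx":0,"dy":0,"dz":-0.4,"rx":0,"ry":0,"rz":0,"claw":0.4},{"dx":0,"dy":0,"dz":-0.4,"rx":0,"ry":0,"rz":0,"claw":0.4},{"dx":0,"dy":0,"dz":0,"rx":0,"ry":0,"rz":0,"claw":0.4}])

```text
time_s: 35.85
ee_pos: [0.538, 0.1693, 0.3854]
eef_rot: [3.133, -0.001, 1.76]
force: [-0.4, -0.8, -1.1]
grip_width: 0.0451
grip_force: 0.0
```

```bash
python3 t.py
python3 - <<'E'
from h import *
c=cam('wrist');handle(c)
p=telemetry.get_obs()['ee_pos']
for n in ['top','scene']:
    c=cam(n);bar(c);
    for q in caps(c,(.45,.65,-.06,.02)): print(n,q,fx(q))
s=plan([*fw([0,-.0945]),.33],.52,claw=.4)
E
```

```text
fx [-0.      0.1891] z 0.3874 lean 0.177 toggle 0.723 r 0.2615 F fixture [-0.5 -0.7] -1.1 w 0.04511639602028145 [ 3.133e+00 -1.000e-03  1.760e+00]
handle 611 [-0.007   0.1815  0.1707] [0.0077 0.2347 0.2065] med [0.0004 0.2126 0.1954]
slope [0.65819836 0.05415929] lean from vertical 0.9886793340099763
bar red [nan nan] 0 blk [ 0.02775762 -0.0831484 ] 29 mid [nan nan] screw nan
top (0.5728, -0.0172, 0.0927, 0.0112, 39) [-0.00103487 -0.00061567]
top (0.5027, -0.0287, 0.0921, 0.0112, 43) [-0.07204532  0.00132757]
bar red [nan nan] 0 blk [ 0.04483477 -0.08017965] 33 mid [nan nan] screw nan
scene (0.5071, -0.03, 0.0896, 0.0111, 67) [-0.06796993 -0.00077986]
scene (0.5764, -0.0172, 0.0883, 0.0123, 76) [ 0.00250037 -0.00129543]
{"dx":-0.315,"dy":0.001,"dz":0.054,"rz":0.0877,"claw":0.4},
{"dx":-0.312,"dy":0.044,"dz":0.054,"rz":0.0877,"claw":0.4},
{"dx":-0.303,"dy":0.087,"dz":0.054,"rz":0.0877,"claw":0.4},
{"dx":-0.288,"dy":0.128,"dz":0.054,"rz":0.0877,"claw":0.4},
{"dx":-0.268,"dy":0.166,"dz":0.054,"rz":0.0877,"claw":0.4},
{"dx":-0.243,"dy":0.201,"dz":0.054,"rz":0.0877,"claw":0.4},
{"dx":-0.213,"dy":0.233,"dz":0.054,"rz":0.0877,"claw":0.4},
{"dx":-0.179,"dy":0.260,"dz":0.054,"rz":0.0877,"claw":0.4},
{"dx":-0.142,"dy":0.282,"dz":0.054,"rz":0.0877,"claw":0.4},
--h.py:64: RuntimeWarning: Mean of empty slice
  r,b=np.nanmean(Q[red],0),np.nanmean(Q[blk],0);print('bar red',r,red.sum(),'blk',b,blk.sum(),'mid',(r+b)/2,'screw',-np.arctan2(*(r-b)[::-1]))
```

>>> step_arm(plan=[{"dx":-0.315,"dy":0,"dz":0.05,"rx":0,"ry":0,"rz":0.088,"claw":0.4},{"dx":-0.312,"dy":0.044,"dz":0.05,"rx":0,"ry":0,"rz":0.088,"claw":0.4},{"dx":-0.303,"dy":0.087,"dz":0.05,"rx":0,"ry":0,"rz":0.088,"claw":0.4},{"dx":-0.288,"dy":0.128,"dz":0.05,"rx":0,"ry":0,"rz":0.088,"claw":0.4},{"dx":-0.268,"dy":0.166,"dz":0.05,"rx":0,"ry":0,"rz":0.088,"claw":0.4},{"dx":-0.243,"dy":0.201,"dz":0.05,"rx":0,"ry":0,"rz":0.088,"claw":0.4},{"dx":-0.213,"dy":0.233,"dz":0.05,"rx":0,"ry":0,"rz":0.088,"claw":0.4},{"dx":-0.179,"dy":0.26,"dz":0.05,"rx":0,"ry":0,"rz":0.088,"claw":0.4},{"dx":-0.142,"dy":0.282,"dz":0.05,"rx":0,"ry":0,"rz":0.088,"claw":0.4},{"dx":0,"dy":0,"dz":0,"rx":0,"ry":0,"rz":0,"claw":0.4}])

```text
time_s: 37.0
ee_pos: [0.5908, -0.112, 0.3312]
eef_rot: [-3.139, 0.003, 0.509]
force: [-0.2, 0.3, -0.8]
grip_width: 0.0568
grip_force: 0.0
```

Run:
```python
from h import *
c=cam('wrist');bar(c)
s=plan([.5912,-.1100,.18],.515,claw=.4,step=.05)
s=plan([.5912,-.1100,.0955],.515,claw=.4,step=.05,s=s)
```

```text
bar red [-0.04230974 -0.10994546] 99 blk [ 0.0422382  -0.07758505] 139 mid [-3.57684911e-05 -9.37652576e-02] screw 2.7760480742245552
{"dx":0.001,"dy":-0.000,"dz":0.380,"rz":-0.0001,"claw":0.4},
{"dx":0.001,"dy":-0.000,"dz":0.380,"rz":-0.0001,"claw":0.4},
{"dx":0.001,"dy":-0.000,"dz":0.380,"rz":-0.0001,"claw":0.4},
{"dx":0.001,"dy":-0.000,"dz":0.380,"rz":-0.0001,"claw":0.4},
--
{"dx":-0.000,"dy":-0.000,"dz":0.422,"rz":-0.0000,"claw":0.4},
{"dx":-0.000,"dy":-0.000,"dz":0.422,"rz":-0.0000,"claw":0.4},
--
```

>>> step_arm(plan=[{"dx":0,"dy":0,"dz":0.38,"rx":0,"ry":0,"rz":0,"claw":0.4},{"dx":0,"dy":0,"dz":0.38,"rx":0,"ry":0,"rz":0,"claw":0.4},{"dx":0,"dy":0,"dz":0.38,"rx":0,"ry":0,"rz":0,"claw":0.4},{"dx":0,"dy":0,"dz":0.38,"rx":0,"ry":0,"rz":0,"claw":0.4},{"dx":0,"dy":0,"dz":0,"rx":0,"ry":0,"rz":0,"claw":0.4},{"dx":0,"dy":0,"dz":0.42,"rx":0,"ry":0,"rz":0,"claw":0.4},{"dx":0,"dy":0,"dz":0.4,"rx":0,"ry":0,"rz":0,"claw":0.4},{"dx":0,"dy":0,"dz":0,"rx":0,"ry":0,"rz":0,"claw":0.4}])

```text
time_s: 37.85
ee_pos: [0.5895, -0.1078, 0.0971]
eef_rot: [-3.137, 0.005, 0.518]
force: [-1.0, 0.4, -0.9]
grip_width: 0.0563
grip_force: 0.0
```

>>> step_arm(plan=[{"dx":0,"dy":0,"dz":0,"rx":0,"ry":0,"rz":0,"claw":1},{"dx":0,"dy":0,"dz":0,"rx":0,"ry":0,"rz":0,"claw":1},{"dx":0,"dy":0,"dz":0,"rx":0,"ry":0,"rz":0,"claw":1},{"dx":0,"dy":0,"dz":0,"rx":0,"ry":0,"rz":0,"claw":1},{"dx":0,"dy":0,"dz":0,"rx":0,"ry":0,"rz":0,"claw":1},{"dx":0,"dy":0,"dz":0,"rx":0,"ry":0,"rz":0,"claw":1},{"dx":0,"dy":0,"dz":0,"rx":0,"ry":0,"rz":0,"claw":1}], grip_force=40)

```text
time_s: 38.55
ee_pos: [0.5914, -0.1088, 0.1003]
eef_rot: [3.141, -0.0, 0.517]
force: [-0.6, -0.7, 3.2]
grip_width: 0.0109
grip_force: 39.9
```

>>> step_arm(plan=[{"dx":0,"dy":0,"dz":0,"rx":0,"ry":0,"rz":-0.08,"claw":1},{"dx":0,"dy":0,"dz":0,"rx":0,"ry":0,"rz":-0.08,"claw":1},{"dx":0,"dy":0,"dz":0,"rx":0,"ry":0,"rz":-0.08,"claw":1},{"dx":0,"dy":0,"dz":0,"rx":0,"ry":0,"rz":-0.08,"claw":1},{"dx":0,"dy":0,"dz":0,"rx":0,"ry":0,"rz":-0.08,"claw":1},{"dx":0,"dy":0,"dz":0,"rx":0,"ry":0,"rz":-0.08,"claw":1},{"dx":0,"dy":0,"dz":0,"rx":0,"ry":0,"rz":-0.08,"claw":1},{"dx":0,"dy":0,"dz":0,"rx":0,"ry":0,"rz":-0.08,"claw":1}])

```text
time_s: 39.35
ee_pos: [0.5907, -0.1084, 0.1002]
eef_rot: [-3.14, -0.001, 1.527]
force: [-8.0, 3.0, 7.0]
grip_width: 0.0105
grip_force: 40.4
```

```bash
python3 m.py
```

```text
[ 0.5907 -0.1084  0.1002] [-3.140e+00 -1.000e-03  1.527e+00] M [ 0.482  1.445 -0.322] F [-8.  3.  7.] 0.010547490096940997 screw 1.7964569747849524
```

>>> step_arm(plan=[{"dx":0,"dy":0,"dz":0,"rx":0,"ry":0,"rz":-0.08,"claw":1},{"dx":0,"dy":0,"dz":0,"rx":0,"ry":0,"rz":-0.08,"claw":1},{"dx":0,"dy":0,"dz":0,"rx":0,"ry":0,"rz":-0.08,"claw":1},{"dx":0,"dy":0,"dz":0,"rx":0,"ry":0,"rz":-0.08,"claw":1},{"dx":0,"dy":0,"dz":0,"rx":0,"ry":0,"rz":-0.08,"claw":1},{"dx":0,"dy":0,"dz":0,"rx":0,"ry":0,"rz":-0.08,"claw":1},{"dx":0,"dy":0,"dz":0,"rx":0,"ry":0,"rz":-0.08,"claw":1},{"dx":0,"dy":0,"dz":0,"rx":0,"ry":0,"rz":-0.08,"claw":1},{"dx":0,"dy":0,"dz":0,"rx":0,"ry":0,"rz":-0.08,"claw":1},{"dx":0,"dy":0,"dz":0,"rx":0,"ry":0,"rz":-0.08,"claw":1}])

```text
time_s: 40.35
ee_pos: [0.5899, -0.1089, 0.1002]
eef_rot: [-3.14, -0.003, 2.783]
force: [-14.8, -0.5, 10.1]
grip_width: 0.0108
grip_force: 40.4
```

```bash
python3 m.py
```

```text
[ 0.5899 -0.1089  0.1002] [-3.140e+00 -3.000e-03  2.783e+00] M [-0.272  2.599 -0.365] F [-14.8  -0.5  10.1] 0.010833148420388902 screw 0.5399669327696128
```

>>> step_arm(plan=[{"dx":0,"dy":0,"dz":0,"rx":0,"ry":0,"rz":-0.04,"claw":1},{"dx":0,"dy":0,"dz":0,"rx":0,"ry":0,"rz":0,"claw":0.4},{"dx":0,"dy":0,"dz":0,"rx":0,"ry":0,"rz":0,"claw":0.4},{"dx":0,"dy":0,"dz":0,"rx":0,"ry":0,"rz":0,"claw":0.4},{"dx":0,"dy":0,"dz":-0.3,"rx":0,"ry":0,"rz":0,"claw":0.4},{"dx":0,"dy":0,"dz":-0.4,"rx":0,"ry":0,"rz":0,"claw":0.4},{"dx":0,"dy":0,"dz":-0.45,"rx":0,"ry":0,"rz":0,"claw":0.4},{"dx":0,"dy":0,"dz":0,"rx":0,"ry":0,"rz":0,"claw":0.4},{"dx":0,"dy":0,"dz":0,"rx":0,"ry":0,"rz":0,"claw":0.4}])

```text
time_s: 41.25
ee_pos: [0.5914, -0.1087, 0.2154]
eef_rot: [3.141, 0.001, 2.841]
force: [0.6, 0.0, -1.1]
grip_width: 0.0565
grip_force: 0.0
```

```bash
python3 m.py
python3 - <<'E'
from h import *
c=cam('wrist');bar(c)
for q in caps(c,(.45,.65,-.06,.02)): print(q,fx(q))
s=plan([*fw([-.072,0]),.22],1.761,claw=.4)
c=cam('top');P=cloud(c);Z=P[...,2]
tr=(Z>0.03)&(Z<0.07)&(P[...,0]>.25)&(P[...,0]<.65)&(P[...,1]>.24)&(P[...,1]<.55)
r=cv2.minAreaRect(P[tr][:,:2].astype(np.float32));print('tray',tr.sum(),r,cv2.boxPoints(r).round(3))
E
```

```text
[ 0.5914 -0.1087  0.2154] [3.141e+00 1.000e-03 2.841e+00] M [0.003 0.014 0.006] F [ 0.6  0.  -1.1] 0.0564626031984159 screw 0.4821036338584128
bar red [ 0.03862419 -0.11403835] 173 blk [-0.04019874 -0.07239874] 310 mid [-0.00078728 -0.09321855] screw 0.4860053229503442
(0.5039, -0.0299, 0.0909, 0.0118, 875) [-7.10934878e-02 -7.74337505e-05]
(0.5741, -0.0162, 0.0908, 0.0122, 823) [0.00043057 0.00012087]
{"dx":0.134,"dy":0.061,"dz":-0.007,"rz":0.0859,"claw":0.4},
{"dx":0.141,"dy":0.043,"dz":-0.007,"rz":0.0859,"claw":0.4},
{"dx":0.146,"dy":0.023,"dz":-0.007,"rz":0.0859,"claw":0.4},
{"dx":0.147,"dy":0.004,"dz":-0.007,"rz":0.0859,"claw":0.4},
{"dx":0.147,"dy":-0.016,"dz":-0.007,"rz":0.0859,"claw":0.4},
{"dx":0.143,"dy":-0.036,"dz":-0.007,"rz":0.0859,"claw":0.4},
{"dx":0.137,"dy":-0.055,"dz":-0.007,"rz":0.0859,"claw":0.4},
{"dx":0.128,"dy":-0.073,"dz":-0.007,"rz":0.0859,"claw":0.4},
--
tray 464 ((0.44759154319763184, 0.3694458305835724), (0.16329751908779144, 0.2521573007106781), 81.70784759521484) [[0.311 0.307]
 [0.561 0.27 ]
 [0.584 0.432]
 [0.335 0.468]]
```

>>> step_arm(plan=[{"dx":0.134,"dy":0.061,"dz":0,"rx":0,"ry":0,"rz":0.086,"claw":0.4},{"dx":0.141,"dy":0.043,"dz":0,"rx":0,"ry":0,"rz":0.086,"claw":0.4},{"dx":0.146,"dy":0.023,"dz":0,"rx":0,"ry":0,"rz":0.086,"claw":0.4},{"dx":0.147,"dy":0.004,"dz":0,"rx":0,"ry":0,"rz":0.086,"claw":0.4},{"dx":0.147,"dy":-0.016,"dz":0,"rx":0,"ry":0,"rz":0.086,"claw":0.4},{"dx":0.143,"dy":-0.036,"dz":0,"rx":0,"ry":0,"rz":0.086,"claw":0.4},{"dx":0.137,"dy":-0.055,"dz":0,"rx":0,"ry":0,"rz":0.086,"claw":0.4},{"dx":0.128,"dy":-0.073,"dz":0,"rx":0,"ry":0,"rz":0.086,"claw":0.4},{"dx":0,"dy":0,"dz":0,"rx":0,"ry":0,"rz":0,"claw":0.4},{"dx":0,"dy":0,"dz":0,"rx":0,"ry":0,"rz":0,"claw":0.4}])

```text
time_s: 42.35
ee_pos: [0.5033, -0.0302, 0.2143]
eef_rot: [-3.141, -0.0, 1.765]
force: [1.1, -0.0, -0.4]
grip_width: 0.0563
grip_force: 0.0
```

Run:
```python
from h import *
c=cam('wrist')
for q in caps(c,(.45,.65,-.06,.02)): print(q,fx(q))
o=telemetry.get_obs();print(o['ee_pos'],o['eef_rot'])
s=plan([.5037,-.0300,.059],1.761,claw=.4)
```

```text
(0.5034, -0.0299, 0.0908, 0.0118, 689) [-7.15844935e-02  1.69768600e-05]
(0.5743, -0.0162, 0.0909, 0.0119, 757) [6.26971132e-04 8.31095634e-05]
[ 0.50350639 -0.03040584  0.2143741 ] [-3.14074018e+00 -2.07974936e-04  1.76441128e+00]
{"dx":0.001,"dy":0.001,"dz":0.388,"rz":0.0005,"claw":0.4},
{"dx":0.001,"dy":0.001,"dz":0.388,"rz":0.0005,"claw":0.4},
{"dx":0.001,"dy":0.001,"dz":0.388,"rz":0.0005,"claw":0.4},
{"dx":0.001,"dy":0.001,"dz":0.388,"rz":0.0005,"claw":0.4},
--
```

>>> step_arm(plan=[{"dx":0,"dy":0,"dz":0.39,"rx":0,"ry":0,"rz":0,"claw":0.4},{"dx":0,"dy":0,"dz":0.39,"rx":0,"ry":0,"rz":0,"claw":0.4},{"dx":0,"dy":0,"dz":0.39,"rx":0,"ry":0,"rz":0,"claw":0.4},{"dx":0.002,"dy":0,"dz":0.3,"rx":0,"ry":0,"rz":0,"claw":0.4},{"dx":0,"dy":0,"dz":0.08,"rx":0,"ry":0,"rz":0,"claw":0.4},{"dx":0,"dy":0,"dz":0,"rx":0,"ry":0,"rz":0,"claw":0.8},{"dx":0,"dy":0,"dz":0,"rx":0,"ry":0,"rz":0,"claw":0.8},{"dx":0,"dy":0,"dz":0,"rx":0,"ry":0,"rz":0,"claw":0.8},{"dx":0,"dy":0,"dz":0,"rx":0,"ry":0,"rz":0,"claw":0.8},{"dx":0,"dy":0,"dz":0,"rx":0,"ry":0,"rz":0,"claw":0.8}], grip_force=30)

```text
time_s: 43.4
ee_pos: [0.5036, -0.0303, 0.0615]
eef_rot: [3.14, 0.001, 1.761]
force: [-4.4, -2.9, 4.2]
grip_width: 0.0396
grip_force: 30.0
```

Run:
```python
from h import *
p=telemetry.get_obs()['ee_pos']
s=plan([p[0],p[1],.31],claw=.8)
s=plan([.398,.377,.31],claw=.8,s=s)
```

```text
{"dx":0.000,"dy":0.000,"dz":-0.355,"rz":-0.0000,"claw":0.8},
{"dx":0.000,"dy":0.000,"dz":-0.355,"rz":-0.0000,"claw":0.8},
{"dx":0.000,"dy":0.000,"dz":-0.355,"rz":-0.0000,"claw":0.8},
{"dx":0.000,"dy":0.000,"dz":-0.355,"rz":-0.0000,"claw":0.8},
{"dx":0.000,"dy":0.000,"dz":-0.355,"rz":-0.0000,"claw":0.8},
{"dx":0.000,"dy":0.000,"dz":-0.355,"rz":-0.0000,"claw":0.8},
{"dx":0.000,"dy":0.000,"dz":-0.355,"rz":-0.0000,"claw":0.8},
--
{"dx":0.382,"dy":-0.024,"dz":-0.000,"rz":-0.0000,"claw":0.8},
{"dx":0.382,"dy":-0.024,"dz":-0.000,"rz":-0.0000,"claw":0.8},
{"dx":0.382,"dy":-0.024,"dz":-0.000,"rz":-0.0000,"claw":0.8},
{"dx":0.382,"dy":-0.024,"dz":-0.000,"rz":-0.0000,"claw":0.8},
{"dx":0.382,"dy":-0.024,"dz":-0.000,"rz":-0.0000,"claw":0.8},
{"dx":0.382,"dy":-0.024,"dz":-0.000,"rz":-0.0000,"claw":0.8},
{"dx":0.382,"dy":-0.024,"dz":-0.000,"rz":-0.0000,"claw":0.8},
{"dx":0.382,"dy":-0.024,"dz":-0.000,"rz":-0.0000,"claw":0.8},
{"dx":0.382,"dy":-0.024,"dz":-0.000,"rz":-0.0000,"claw":0.8},
{"dx":0.382,"dy":-0.024,"dz":-0.000,"rz":-0.0000,"claw":0.8},
{"dx":0.382,"dy":-0.024,"dz":-0.000,"rz":-0.0000,"claw":0.8},
--
```

>>> step_arm(plan=[{"dx":0,"dy":0,"dz":-0.3,"rx":0,"ry":0,"rz":0,"claw":0.8},{"dx":0,"dy":0,"dz":-0.36,"rx":0,"ry":0,"rz":0,"claw":0.8},{"dx":0,"dy":0,"dz":-0.36,"rx":0,"ry":0,"rz":0,"claw":0.8},{"dx":0,"dy":0,"dz":-0.36,"rx":0,"ry":0,"rz":0,"claw":0.8},{"dx":0,"dy":0,"dz":-0.36,"rx":0,"ry":0,"rz":0,"claw":0.8},{"dx":0,"dy":0,"dz":-0.36,"rx":0,"ry":0,"rz":0,"claw":0.8},{"dx":0,"dy":0,"dz":-0.36,"rx":0,"ry":0,"rz":0,"claw":0.8},{"dx":0.2,"dy":-0.024,"dz":-0.1,"rx":0,"ry":0,"rz":0,"claw":0.8}])

```text
time_s: 44.2
ee_pos: [0.4979, -0.0116, 0.3209]
eef_rot: [3.135, 0.002, 1.759]
force: [-0.1, 0.7, -2.2]
grip_width: 0.0393
grip_force: 30.0
```

>>> step_arm(plan=[{"dx":0.38,"dy":-0.024,"dz":0,"rx":0,"ry":0,"rz":0,"claw":0.8},{"dx":0.38,"dy":-0.024,"dz":0,"rx":0,"ry":0,"rz":0,"claw":0.8},{"dx":0.38,"dy":-0.024,"dz":0,"rx":0,"ry":0,"rz":0,"claw":0.8},{"dx":0.38,"dy":-0.024,"dz":0,"rx":0,"ry":0,"rz":0,"claw":0.8},{"dx":0.38,"dy":-0.024,"dz":0,"rx":0,"ry":0,"rz":0,"claw":0.8},{"dx":0.38,"dy":-0.024,"dz":0,"rx":0,"ry":0,"rz":0,"claw":0.8},{"dx":0.38,"dy":-0.024,"dz":0,"rx":0,"ry":0,"rz":0,"claw":0.8},{"dx":0.38,"dy":-0.024,"dz":0,"rx":0,"ry":0,"rz":0,"claw":0.8},{"dx":0.38,"dy":-0.024,"dz":0,"rx":0,"ry":0,"rz":0,"claw":0.8},{"dx":0.38,"dy":-0.024,"dz":0,"rx":0,"ry":0,"rz":0,"claw":0.8}])

```text
time_s: 45.2
ee_pos: [0.4011, 0.3594, 0.3173]
eef_rot: [3.14, -0.001, 1.761]
force: [0.7, -0.3, -1.9]
grip_width: 0.0388
grip_force: 30.0
```

>>> step_arm(plan=[{"dx":0.2,"dy":-0.024,"dz":0,"rx":0,"ry":0,"rz":0,"claw":0.8},{"dx":0,"dy":0,"dz":0,"rx":0,"ry":0,"rz":0,"claw":0.8},{"dx":0,"dy":0,"dz":0,"rx":0,"ry":0,"rz":0,"claw":0.8}])

```text
time_s: 45.5
ee_pos: [0.3957, 0.3769, 0.3166]
eef_rot: [3.141, -0.0, 1.761]
force: [0.6, 0.7, -2.0]
grip_width: 0.0394
grip_force: 30.0
```

```bash
cat >> h.py <<'E'
def tray(c):
    P=cloud(c);Z=P[...,2]
    tr=(Z>0.04)&(Z<0.056)&(P[...,0]>.2)&(P[...,0]<.7)&(P[...,1]>.22)&(P[...,1]<.6)&(c['img'].max(2)<110)
    r=cv2.minAreaRect(P[tr][:,:2].astype(np.float32));print('tray',tr.sum(),r)
    for x in (-.05,.05):
        a=np.radians(r[2]-90 if r[1][0]<r[1][1] else r[2]);print('spot',x,np.round(np.array(r[0])+x*np.array([np.cos(a),np.sin(a)]),4))
E
python3 - <<'E'
from h import *
tray(cam('top'));tray(cam('scene'))
s=plan([.398,.377,.09],1.761,claw=.8)
E
```

```text
tray 309 ((0.5158920884132385, 0.35413864254951477), (0.17921645939350128, 0.402054101228714), 77.23323822021484)
spot -0.05 [0.4671 0.3652]
spot 0.05 [0.5647 0.3431]
tray 450 ((0.45163607597351074, 0.37026840448379517), (0.16136857867240906, 0.2587216794490814), 82.45065307617188)
spot -0.05 [0.4021 0.3768]
spot 0.05 [0.5012 0.3637]
{"dx":0.001,"dy":0.003,"dz":0.378,"rz":-0.0001,"claw":0.8},
{"dx":0.001,"dy":0.003,"dz":0.378,"rz":-0.0001,"claw":0.8},
{"dx":0.001,"dy":0.003,"dz":0.378,"rz":-0.0001,"claw":0.8},
{"dx":0.001,"dy":0.003,"dz":0.378,"rz":-0.0001,"claw":0.8},
{"dx":0.001,"dy":0.003,"dz":0.378,"rz":-0.0001,"claw":0.8},
{"dx":0.001,"dy":0.003,"dz":0.378,"rz":-0.0001,"claw":0.8},
--
```

>>> step_arm(plan=[{"dx":0,"dy":0.005,"dz":0.4,"rx":0,"ry":0,"rz":0,"claw":0.8},{"dx":0,"dy":0.005,"dz":0.4,"rx":0,"ry":0,"rz":0,"claw":0.8},{"dx":0,"dy":0.005,"dz":0.4,"rx":0,"ry":0,"rz":0,"claw":0.8},{"dx":0,"dy":0.005,"dz":0.4,"rx":0,"ry":0,"rz":0,"claw":0.8},{"dx":0,"dy":0.005,"dz":0.4,"rx":0,"ry":0,"rz":0,"claw":0.8},{"dx":0,"dy":0,"dz":0.3,"rx":0,"ry":0,"rz":0,"claw":0.8},{"dx":0,"dy":0,"dz":0.15,"rx":0,"ry":0,"rz":0,"claw":0.8},{"dx":0,"dy":0,"dz":0.05,"rx":0,"ry":0,"rz":0,"claw":0.8},{"dx":0,"dy":0,"dz":0,"rx":0,"ry":0,"rz":0,"claw":0.8},{"dx":0,"dy":0,"dz":0,"rx":0,"ry":0,"rz":0,"claw":0.8}])

```text
time_s: 46.6
ee_pos: [0.3989, 0.3777, 0.0672]
eef_rot: [3.14, -0.001, 1.76]
force: [0.4, 0.7, -2.5]
grip_width: 0.0392
grip_force: 30.0
```

>>> step_arm(plan=[{"dx":0,"dy":0,"dz":0.05,"rx":0,"ry":0,"rz":0,"claw":0.8},{"dx":0,"dy":0,"dz":0.05,"rx":0,"ry":0,"rz":0,"claw":0.8},{"dx":0,"dy":0,"dz":0.015,"rx":0,"ry":0,"rz":0,"claw":0.8},{"dx":0,"dy":0,"dz":0,"rx":0,"ry":0,"rz":0,"claw":0.8},{"dx":0,"dy":0,"dz":0,"rx":0,"ry":0,"rz":0,"claw":0.8}])

```text
time_s: 47.1
ee_pos: [0.3982, 0.3776, 0.0545]
eef_rot: [3.141, -0.0, 1.761]
force: [-0.4, 0.6, -0.8]
grip_width: 0.0392
grip_force: 30.0
```

>>> step_arm(plan=[{"dx":0,"dy":0,"dz":0.005,"rx":0,"ry":0,"rz":0,"claw":0.4},{"dx":0,"dy":0,"dz":0,"rx":0,"ry":0,"rz":0,"claw":0.4},{"dx":0,"dy":0,"dz":0,"rx":0,"ry":0,"rz":0,"claw":0.4},{"dx":0,"dy":0,"dz":-0.2,"rx":0,"ry":0,"rz":0,"claw":0.4},{"dx":0,"dy":0,"dz":-0.4,"rx":0,"ry":0,"rz":0,"claw":0.4},{"dx":0,"dy":0,"dz":-0.45,"rx":0,"ry":0,"rz":0,"claw":0.4},{"dx":0,"dy":0,"dz":-0.45,"rx":0,"ry":0,"rz":0,"claw":0.4},{"dx":0,"dy":0,"dz":-0.45,"rx":0,"ry":0,"rz":0,"claw":0.4},{"dx":0,"dy":0,"dz":-0.45,"rx":0,"ry":0,"rz":0,"claw":0.4},{"dx":0,"dy":0,"dz":0,"rx":0,"ry":0,"rz":0,"claw":0.4}])

```text
time_s: 48.1
ee_pos: [0.3992, 0.3785, 0.3004]
eef_rot: [3.133, -0.005, 1.761]
force: [0.8, 0.0, -0.4]
grip_width: 0.0564
grip_force: 0.0
```

Run:
```python
from h import *
c=cam('wrist');tray(c);print('placed',caps(c,(.3,.6,.28,.46)));c=cam('scene');print(caps(c,(.3,.6,.28,.46)),caps(c,(.45,.65,-.06,.02)))
s=plan([*fw([0.0005,0]),.30],1.761,claw=.4)
```

```text
tray 2593 ((0.4492088258266449, 0.3712567687034607), (0.1607394516468048, 0.24912233650684357), 82.73246765136719)
spot -0.05 [0.3996 0.3776]
spot 0.05 [0.4988 0.3649]
placed [(0.3984, 0.3778, 0.083, 0.0119, 375)]
[(0.4002, 0.3765, 0.082, 0.0117, 49)] [(0.5761, -0.0169, 0.089, 0.0118, 79)]
{"dx":-0.382,"dy":0.090,"dz":-0.005,"rz":-0.0000,"claw":0.4},
{"dx":-0.382,"dy":0.090,"dz":-0.005,"rz":-0.0000,"claw":0.4},
{"dx":-0.382,"dy":0.089,"dz":-0.005,"rz":-0.0000,"claw":0.4},
{"dx":-0.382,"dy":0.089,"dz":-0.005,"rz":-0.0000,"claw":0.4},
{"dx":-0.382,"dy":0.089,"dz":-0.005,"rz":-0.0000,"claw":0.4},
{"dx":-0.382,"dy":0.089,"dz":-0.005,"rz":-0.0000,"claw":0.4},
{"dx":-0.382,"dy":0.089,"dz":-0.005,"rz":-0.0000,"claw":0.4},
{"dx":-0.382,"dy":0.089,"dz":-0.005,"rz":-0.0000,"claw":0.4},
{"dx":-0.382,"dy":0.089,"dz":-0.005,"rz":-0.0000,"claw":0.4},
{"dx":-0.382,"dy":0.089,"dz":-0.005,"rz":-0.0000,"claw":0.4},
{"dx":-0.382,"dy":0.089,"dz":-0.005,"rz":-0.0000,"claw":0.4},
--
```

Bottle 1 stands in the tray (cap top 83 mm = 5 + 78). Now the second.

>>> step_arm(plan=[{"dx":-0.42,"dy":0.098,"dz":0,"rx":0,"ry":0,"rz":0,"claw":0.4},{"dx":-0.42,"dy":0.098,"dz":0,"rx":0,"ry":0,"rz":0,"claw":0.4},{"dx":-0.42,"dy":0.098,"dz":0,"rx":0,"ry":0,"rz":0,"claw":0.4},{"dx":-0.42,"dy":0.098,"dz":0,"rx":0,"ry":0,"rz":0,"claw":0.4},{"dx":-0.42,"dy":0.098,"dz":0,"rx":0,"ry":0,"rz":0,"claw":0.4},{"dx":-0.42,"dy":0.098,"dz":0,"rx":0,"ry":0,"rz":0,"claw":0.4},{"dx":-0.42,"dy":0.098,"dz":0,"rx":0,"ry":0,"rz":0,"claw":0.4},{"dx":-0.42,"dy":0.098,"dz":0,"rx":0,"ry":0,"rz":0,"claw":0.4},{"dx":-0.42,"dy":0.098,"dz":0,"rx":0,"ry":0,"rz":0,"claw":0.4},{"dx":-0.42,"dy":0.098,"dz":0,"rx":0,"ry":0,"rz":0,"claw":0.4}])

```text
time_s: 49.2
ee_pos: [0.5737, -0.0181, 0.2921]
eef_rot: [-3.139, -0.001, 1.76]
force: [0.3, 0.3, 0.3]
grip_width: 0.0563
grip_force: 0.0
```

>>> step_arm(plan=[{"dx":0,"dy":0,"dz":0.3,"rx":0,"ry":0,"rz":0,"claw":0.4},{"dx":0,"dy":0,"dz":0,"rx":0,"ry":0,"rz":0,"claw":0.4},{"dx":0,"dy":0,"dz":0,"rx":0,"ry":0,"rz":0,"claw":0.4}])

```text
time_s: 49.5
ee_pos: [0.5732, -0.0159, 0.2632]
eef_rot: [-3.139, -0.001, 1.761]
force: [0.4, -0.5, 0.7]
grip_width: 0.0563
grip_force: 0.0
```

Run:
```python
from h import *
c=cam('wrist');r=caps(c,(.45,.65,-.06,.02));print(r)
s=plan([r[0][0],r[0][1],.06],1.761,claw=.4)
```

```text
[(0.5739, -0.0163, 0.0909, 0.0119, 506)]
{"dx":-0.001,"dy":0.000,"dz":0.340,"rz":0.0000,"claw":0.4},
{"dx":-0.001,"dy":0.000,"dz":0.340,"rz":0.0000,"claw":0.4},
{"dx":-0.001,"dy":0.000,"dz":0.340,"rz":0.0000,"claw":0.4},
{"dx":-0.001,"dy":0.000,"dz":0.340,"rz":0.0000,"claw":0.4},
{"dx":-0.001,"dy":0.000,"dz":0.340,"rz":0.0000,"claw":0.4},
{"dx":-0.001,"dy":0.000,"dz":0.340,"rz":0.0000,"claw":0.4},
--
```

>>> step_arm(plan=[{"dx":0,"dy":0,"dz":0.38,"rx":0,"ry":0,"rz":0,"claw":0.4},{"dx":0,"dy":0,"dz":0.38,"rx":0,"ry":0,"rz":0,"claw":0.4},{"dx":0,"dy":0,"dz":0.38,"rx":0,"ry":0,"rz":0,"claw":0.4},{"dx":0,"dy":0,"dz":0.38,"rx":0,"ry":0,"rz":0,"claw":0.4},{"dx":0,"dy":0,"dz":0.35,"rx":0,"ry":0,"rz":0,"claw":0.4},{"dx":0,"dy":0,"dz":0.15,"rx":0,"ry":0,"rz":0,"claw":0.4},{"dx":0,"dy":0,"dz":0,"rx":0,"ry":0,"rz":0,"claw":0.4},{"dx":0,"dy":0,"dz":0,"rx":0,"ry":0,"rz":0,"claw":0.8},{"dx":0,"dy":0,"dz":0,"rx":0,"ry":0,"rz":0,"claw":0.8},{"dx":0,"dy":0,"dz":0,"rx":0,"ry":0,"rz":0,"claw":0.8}], grip_force=30)

```text
time_s: 50.55
ee_pos: [0.5741, -0.0166, 0.0638]
eef_rot: [3.14, 0.001, 1.761]
force: [-4.1, -1.9, 7.6]
grip_width: 0.0394
grip_force: 30.0
```

>>> step_arm(plan=[{"dx":0,"dy":0,"dz":0,"rx":0,"ry":0,"rz":0,"claw":0.8},{"dx":0,"dy":0,"dz":0,"rx":0,"ry":0,"rz":0,"claw":0.8},{"dx":0,"dy":0,"dz":0,"rx":0,"ry":0,"rz":0,"claw":0.8}])

```text
time_s: 50.85
ee_pos: [0.5741, -0.0167, 0.0638]
eef_rot: [3.14, 0.001, 1.761]
force: [-3.9, -1.9, 8.0]
grip_width: 0.0395
grip_force: 30.0
```

>>> step_arm(plan=[{"dx":0,"dy":0,"dz":-0.3,"rx":0,"ry":0,"rz":0,"claw":0.8},{"dx":0,"dy":0,"dz":-0.37,"rx":0,"ry":0,"rz":0,"claw":0.8},{"dx":0,"dy":0,"dz":-0.37,"rx":0,"ry":0,"rz":0,"claw":0.8},{"dx":0,"dy":0,"dz":-0.37,"rx":0,"ry":0,"rz":0,"claw":0.8},{"dx":0,"dy":0,"dz":-0.37,"rx":0,"ry":0,"rz":0,"claw":0.8},{"dx":0,"dy":0,"dz":-0.37,"rx":0,"ry":0,"rz":0,"claw":0.8},{"dx":0,"dy":0,"dz":-0.37,"rx":0,"ry":0,"rz":0,"claw":0.8},{"dx":0,"dy":0,"dz":0,"rx":0,"ry":0,"rz":0,"claw":0.8}])

```text
time_s: 51.65
ee_pos: [0.5745, -0.0164, 0.3203]
eef_rot: [3.132, 0.003, 1.761]
force: [0.1, -0.3, -0.8]
grip_width: 0.0395
grip_force: 30.0
```

Run:
```python
from h import *
print(telemetry.get_obs()['ee_pos'])
s=plan([.4985,.365,.315],1.761,claw=.8)
```

```text
[ 0.57450176 -0.01643651  0.3203486 ]
{"dx":0.389,"dy":-0.003,"dz":0.005,"rz":-0.0000,"claw":0.8},
{"dx":0.389,"dy":-0.003,"dz":0.005,"rz":-0.0000,"claw":0.8},
{"dx":0.389,"dy":-0.003,"dz":0.005,"rz":-0.0000,"claw":0.8},
{"dx":0.389,"dy":-0.003,"dz":0.005,"rz":-0.0000,"claw":0.8},
{"dx":0.389,"dy":-0.003,"dz":0.005,"rz":-0.0000,"claw":0.8},
{"dx":0.389,"dy":-0.003,"dz":0.005,"rz":-0.0000,"claw":0.8},
{"dx":0.389,"dy":-0.003,"dz":0.005,"rz":-0.0000,"claw":0.8},
{"dx":0.389,"dy":-0.003,"dz":0.005,"rz":-0.0000,"claw":0.8},
{"dx":0.389,"dy":-0.003,"dz":0.005,"rz":-0.0000,"claw":0.8},
{"dx":0.389,"dy":-0.003,"dz":0.005,"rz":-0.0000,"claw":0.8},
--
```

>>> step_arm(plan=[{"dx":0.39,"dy":0,"dz":0,"rx":0,"ry":0,"rz":0,"claw":0.8},{"dx":0.39,"dy":0,"dz":0,"rx":0,"ry":0,"rz":0,"claw":0.8},{"dx":0.39,"dy":0,"dz":0,"rx":0,"ry":0,"rz":0,"claw":0.8},{"dx":0.39,"dy":0,"dz":0,"rx":0,"ry":0,"rz":0,"claw":0.8},{"dx":0.39,"dy":0,"dz":0,"rx":0,"ry":0,"rz":0,"claw":0.8},{"dx":0.39,"dy":0,"dz":0,"rx":0,"ry":0,"rz":0,"claw":0.8},{"dx":0.39,"dy":0,"dz":0,"rx":0,"ry":0,"rz":0,"claw":0.8},{"dx":0.39,"dy":-0.01,"dz":0,"rx":0,"ry":0,"rz":0,"claw":0.8},{"dx":0.39,"dy":-0.01,"dz":0,"rx":0,"ry":0,"rz":0,"claw":0.8},{"dx":0.38,"dy":-0.01,"dz":0,"rx":0,"ry":0,"rz":0,"claw":0.8}])

```text
time_s: 52.65
ee_pos: [0.4965, 0.3665, 0.3138]
eef_rot: [-3.142, 0.0, 1.761]
force: [0.9, 0.3, -1.1]
grip_width: 0.0394
grip_force: 30.0
```

>>> step_arm(plan=[{"dx":0,"dy":0,"dz":0,"rx":0,"ry":0,"rz":0,"claw":0.8},{"dx":0,"dy":0,"dz":0,"rx":0,"ry":0,"rz":0,"claw":0.8}])

```text
time_s: 52.85
ee_pos: [0.4969, 0.3654, 0.3134]
eef_rot: [-3.141, 0.0, 1.762]
force: [-0.3, 0.3, -1.0]
grip_width: 0.0397
grip_force: 30.0
```

Run:
```python
from h import *
c=cam('wrist');tray(c);print(caps(c,(.3,.6,.28,.46)));tray(cam('scene'))
s=plan([.4985,.365,.075],1.761,claw=.8)
```

```text
tray 2330 ((0.450205534696579, 0.37042322754859924), (0.1599007248878479, 0.249628484249115), 82.54667663574219)
spot -0.05 [0.4006 0.3769]
spot 0.05 [0.4998 0.3639]
[(0.3985, 0.3781, 0.0829, 0.0126, 401)]
tray 493 ((0.45057737827301025, 0.37102487683296204), (0.16002602875232697, 0.2570219039916992), 82.47265625)
spot -0.05 [0.401  0.3776]
spot 0.05 [0.5001 0.3645]
{"dx":0.001,"dy":0.002,"dz":0.398,"rz":-0.0001,"claw":0.8},
{"dx":0.001,"dy":0.002,"dz":0.398,"rz":-0.0001,"claw":0.8},
{"dx":0.001,"dy":0.002,"dz":0.398,"rz":-0.0001,"claw":0.8},
{"dx":0.001,"dy":0.002,"dz":0.398,"rz":-0.0001,"claw":0.8},
{"dx":0.001,"dy":0.002,"dz":0.398,"rz":-0.0001,"claw":0.8},
{"dx":0.001,"dy":0.002,"dz":0.398,"rz":-0.0001,"claw":0.8},
--
```

>>> step_arm(plan=[{"dx":0,"dy":0,"dz":0.4,"rx":0,"ry":0,"rz":0,"claw":0.8},{"dx":0,"dy":0,"dz":0.4,"rx":0,"ry":0,"rz":0,"claw":0.8},{"dx":0,"dy":0,"dz":0.4,"rx":0,"ry":0,"rz":0,"claw":0.8},{"dx":0,"dy":0,"dz":0.4,"rx":0,"ry":0,"rz":0,"claw":0.8},{"dx":0,"dy":0,"dz":0.4,"rx":0,"ry":0,"rz":0,"claw":0.8},{"dx":0,"dy":0,"dz":0.27,"rx":0,"ry":0,"rz":0,"claw":0.8},{"dx":0,"dy":0,"dz":0.1,"rx":0,"ry":0,"rz":0,"claw":0.8},{"dx":0,"dy":0,"dz":0.05,"rx":0,"ry":0,"rz":0,"claw":0.8},{"dx":0,"dy":0,"dz":0,"rx":0,"ry":0,"rz":0,"claw":0.8},{"dx":0,"dy":0,"dz":0,"rx":0,"ry":0,"rz":0,"claw":0.8}])

```text
time_s: 53.95
ee_pos: [0.498, 0.3653, 0.0736]
eef_rot: [3.139, -0.001, 1.76]
force: [0.3, 0.1, -1.8]
grip_width: 0.0393
grip_force: 30.0
```

>>> step_arm(plan=[{"dx":0,"dy":0,"dz":0.08,"rx":0,"ry":0,"rz":0,"claw":0.8},{"dx":0,"dy":0,"dz":0.05,"rx":0,"ry":0,"rz":0,"claw":0.8},{"dx":0,"dy":0,"dz":0.03,"rx":0,"ry":0,"rz":0,"claw":0.8},{"dx":0,"dy":0,"dz":0,"rx":0,"ry":0,"rz":0,"claw":0.8},{"dx":0,"dy":0,"dz":0,"rx":0,"ry":0,"rz":0,"claw":0.8}])

```text
time_s: 54.45
ee_pos: [0.4973, 0.3651, 0.0558]
eef_rot: [-3.142, 0.0, 1.761]
force: [0.3, -0.1, -1.5]
grip_width: 0.0396
grip_force: 30.0
```

>>> step_arm(plan=[{"dx":0,"dy":0,"dz":0.015,"rx":0,"ry":0,"rz":0,"claw":0.8},{"dx":0,"dy":0,"dz":0,"rx":0,"ry":0,"rz":0,"claw":0.8},{"dx":0,"dy":0,"dz":0,"rx":0,"ry":0,"rz":0,"claw":0.8}])

```text
time_s: 54.75
ee_pos: [0.4974, 0.3651, 0.0557]
eef_rot: [3.141, -0.0, 1.761]
force: [-6.0, -4.3, 13.5]
grip_width: 0.0396
grip_force: 30.0
```

Touching the floor. Release and retreat.

>>> step_arm(plan=[{"dx":0,"dy":0,"dz":-0.012,"rx":0,"ry":0,"rz":0,"claw":0.8},{"dx":0,"dy":0,"dz":0,"rx":0,"ry":0,"rz":0,"claw":0.4},{"dx":0,"dy":0,"dz":0,"rx":0,"ry":0,"rz":0,"claw":0.4},{"dx":0,"dy":0,"dz":0,"rx":0,"ry":0,"rz":0,"claw":0.4},{"dx":0,"dy":0,"dz":-0.2,"rx":0,"ry":0,"rz":0,"claw":0.4},{"dx":0,"dy":0,"dz":-0.4,"rx":0,"ry":0,"rz":0,"claw":0.4},{"dx":0,"dy":0,"dz":-0.45,"rx":0,"ry":0,"rz":0,"claw":0.4},{"dx":0,"dy":0,"dz":-0.45,"rx":0,"ry":0,"rz":0,"claw":0.4},{"dx":0,"dy":0,"dz":-0.45,"rx":0,"ry":0,"rz":0,"claw":0.4},{"dx":0,"dy":0,"dz":-0.3,"rx":0,"ry":0,"rz":0,"claw":0.4}])

```text
time_s: 55.75
ee_pos: [0.4975, 0.3652, 0.2843]
eef_rot: [3.138, -0.001, 1.761]
force: [-0.5, -0.3, 0.5]
grip_width: 0.0568
grip_force: 0.0
```

>>> step_arm(plan=[{"dx":0,"dy":-0.3,"dz":0,"rx":0,"ry":0,"rz":0,"claw":0.4},{"dx":0,"dy":-0.3,"dz":0,"rx":0,"ry":0,"rz":0,"claw":0.4},{"dx":0,"dy":0,"dz":0,"rx":0,"ry":0,"rz":0,"claw":0.4},{"dx":0,"dy":0,"dz":0,"rx":0,"ry":0,"rz":0,"claw":0.4}])

```text
time_s: 56.15
ee_pos: [0.4384, 0.3539, 0.281]
eef_rot: [3.141, -0.0, 1.761]
force: [0.5, -0.4, -0.6]
grip_width: 0.0568
grip_force: 0.0
```

Run:
```python
from h import *
c=cam('wrist');tray(c);print(caps(c,(.3,.6,.28,.46)));handle(c);save(c,'w12.png')
try: bar(c)
except Exception as e: print(e)
c=cam('scene');print(caps(c,(.3,.6,.28,.46)));bar(c)
try: handle(c)
except Exception as e: print(e)
im=cv2.resize(c['img'][90:290,80:430],None,fx=2.28,fy=2.28,interpolation=cv2.INTER_CUBIC);cv2.imwrite('pics/s12.png',im[:,:,::-1])
print(telemetry.get_obs()['ee_pos'])
```

```text
tray 3289 ((0.44969797134399414, 0.37090593576431274), (0.1606273204088211, 0.24948063492774963), 82.68610382080078)
spot -0.05 [0.4001 0.3773]
spot 0.05 [0.4993 0.3645]
[(0.3985, 0.3778, 0.0829, 0.0118, 428), (0.4979, 0.365, 0.0829, 0.0125, 442)]
handle 103 [-0.0076  0.2251  0.1909] [0.007  0.236  0.2016] med [-0.0009  0.2345  0.1976]
slope [0.49142867 0.08257879] lean from vertical 1.1140292634462534
bar red [nan nan] 0 blk [nan nan] 0 mid [nan nan] screw nan
[(0.4013, 0.3765, 0.0817, 0.0126, 49), (0.4995, 0.3641, 0.0811, 0.0121, 50)]
bar red [ 0.04112576 -0.11522924] 16 blk [-0.03793967 -0.07273251] 20 mid [ 0.00159305 -0.09398087] screw 0.49318646746307276
handle 97 [-0.0034  0.1806  0.1639] [0.0112 0.2325 0.2045] med [0.0043 0.2059 0.1878]
slope [0.72959332 0.03673182] lean from vertical 0.9404839209930297
[0.43899461 0.35382158 0.28051299]h.py:64: RuntimeWarning: Mean of empty slice
  r,b=np.nanmean(Q[red],0),np.nanmean(Q[blk],0);print('bar red',r,red.sum(),'blk',b,blk.sum(),'mid',(r+b)/2,'screw',-np.arctan2(*(r-b)[::-1]))
```

View pics/s12.png

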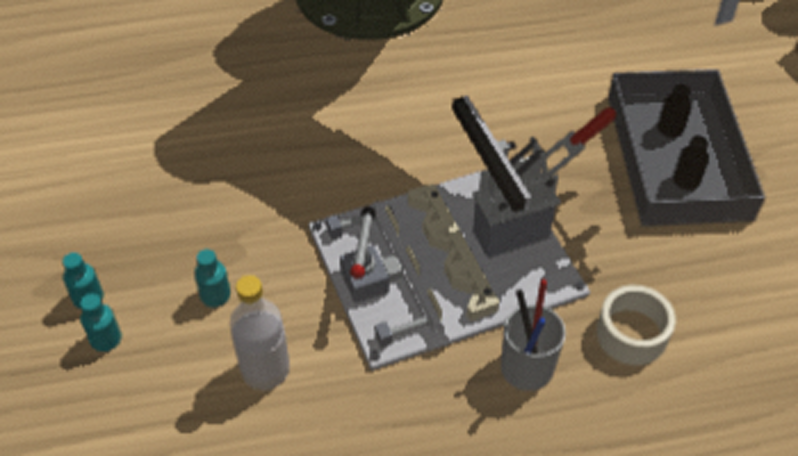

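The picture shows both bottles upright in the tray (about px 675,110 and 692,163). The clamp is open, the vise is slack, and the bystanders haven't moved.

```bash
python3 -c "
from station import hand_in
print(hand_in())"
```

```text
the job is handed in; nothing more can be done
None
```

The job is handed in but the result was not reported: both loose black bottles were vised and capped (tops measured about 5 mm lower) and stand upright in the grey tray, the clamp is open, the vise is slackened to about 0.49 rad, and the other things look undisturbed in the last picture.

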